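Get the coarse stone out from the back of the caddy

TASK

The knife is to be reground, and the dark coarse stone for it lies at the back of the wooden caddy, under the cream fine stone and behind the red oil tin and the blue water bottle: first clear the tin, the bottle and the fine stone onto the green drip mat, then lay the coarse stone between the jaws of the stone holder. After that put the fine stone, cream side up, on the caddy's two slats where the coarse stone lay, and stand the tin and the bottle squarely back, each just where it stood before. Keep the tin and the bottle upright, set the stones down without dropping them, and do not disturb the knife, the mug and the wire brush.

Things in the scene. Friction and masses are not known exactly. Their poses are not given: they have to be found in the camera images.
- tin_center (a point): Red oil tin, black screw cap, loose, 0.32 kg, upright in the caddy's front. 44 (its x) x 70 (its y) x 150 mm tall; point at its centre, 75 mm above its underside, z up. Body and shoulder end 29 mm above the point; the coaxial round cap, 32 mm wide, spans 41 to 75 mm above it: grip the cap from above. Starts square to the caddy, beside the bottle (14 mm gap), left or right of it.
- bottle_center (a point): Blue plastic water bottle, white screw cap, loose, 0.32 kg, upright in the caddy's front beside the tin, square to the caddy. 44 (its x) x 70 (its y) x 150 mm tall; point at its centre, 75 mm above its underside, z up. The shoulder ends 30 mm above the point; the coaxial round cap, 32 mm wide, spans 41 to 75 mm above it: grip the cap from above.
- fine_center (a point): Fine stone: cream whetstone 24 mm thick on a dark wooden base 20 mm thick, one loose piece, 0.3 kg: 38 mm wide (its x), 140 mm long (its y), 44 mm high. Point at its centre, 22 mm above its underside, z up (cream side up). At the start it lies on top of the coarse stone, along it.
- coarse_center (a point): Coarse stone: plain dark grey whetstone, loose, 0.5 kg, 55 mm wide (its x), 180 mm long (its y), 28 mm high. Point at its centre, 14 mm above its underside, z up. At the start it lies on the caddy's slats, under the fine stone and 10 mm behind tin and bottle: no room for a finger until they are gone.
- caddy: Fixed wooden board, top at z = 15 mm. Origin on the table; x to its back, y along it. Spans x -80 to 100, y -125 to 125 mm; rails 10 mm wide, tops at 27 mm, on back and ends, front open. Two slats (y = 48 and -48, x -6 to 58, 14 mm wide, tops at 27 mm): stones lie across them along y, centred at x 24, y 0. Tin and bottle stand on the board on rubber inlays at x -40, y 42 and -42 mm.
- mat: Green flat rubber drip mat, fixed, 250 mm (x) by 200 mm (y), 4 mm thick: the side area. Origin under its centre, on the table; its top is 4 mm above. It lies to the left or the right of the caddy, the stone holder on the other side.
- holder: Stone holder, fixed: steel bar 46 mm wide, its top 20 mm above the table, between two upright jaws 58 mm wide, tops at 40 mm; screw with black knob at the -y end. Origin on the table under the seat's middle, y along the bar. Jaw faces at y = 100 and -100 mm: the coarse stone (180 mm) lies between them along y, either way round, its centre then 34 mm above the table.
- knife: Kitchen knife, loose, lying flat just before the caddy's open front, not to be disturbed: 288 mm long (its y, blade towards +y), 40 mm wide, 17 mm high; origin near the middle of its length, on the table.
- mug: White mug, loose, standing empty beyond the caddy's left corner (+y side), not to be disturbed: 76 mm across, 85 mm high, its handle at its +y side; origin under its centre.
- brush: Wire brush with a wooden back, loose, lying beyond the caddy's right corner (-y side), not to be disturbed: 24 mm wide, 200 mm long (its y), 32 mm high; origin under its centre.

How it is judged:
By the outcome, as a careful person would: the job done as asked, in the order asked, and still so for the second after the job is handed in, with the robot touching nothing.
It also fails if it takes over 136 s, if anything falls off the work surface, if the arm or the gripper's body presses on something with over 40 N, if the wrist force passes 120 N, or if a joint passes its speed limit or range.

ROBOT

A 6-joint arm with a two-finger parallel gripper is mounted at the origin on the work surface. World frame = base frame: x ahead of the robot, y to its left, z up, the work surface at z = 0. Lengths are in m, angles in rad, forces in N, time in s.
With the tool pointing down it reaches from about 0.225 to 0.875 m from the base axis. Payload 3.4 kg.
Tool frame: the origin (TCP) lies at the very end of the fingers, on their centre line; the grasp point (between the pads) lies 19 mm behind it; z points along the fingers, y is the direction in which the jaws open and shut (so a half turn about z gives the same grasp; the last joint's range is limited). The gripper opens to 85 mm and grips with 20 to 120 N. Pads are 22 mm wide; open, the fingers measure 114 mm over their backs; the gripper's body (76 mm by 85 mm) begins 54 mm behind the grasp point. The pads swing forward as they close: fully open they stand 13 mm farther back than shut.
Start: joints at [-1.289, 0.276, 1.505, -0, 1.361, -0.121], TCP at [0.225, -0.529, 0.231] pointing down, gripper open.
Joint ranges: [-2.89, 2.89], [-0.75, 2.08], [0.22, 2.7], [-1.18, 4.32], [0.11, 2.71], [-2.7, 2.7]. Speed limits (rad/s): [2.57, 2.57, 3.14, 3.14, 3.14, 3.14].

INTERFACE

Orientations are given as a rotation vector (axis times angle).
In Python, from workcell import ctrl gives the robot as it stands. The module is installed in compiled form; this text tells all that it offers.
- The arm moves only by the tool servo_tool, never from a script. Its argument "deltas" is text: rows parted by semicolons, each of 5 numbers parted by spaces: the shift along the tool's x, y, z in mm, then the turn about the tool's z in rad, then the finger opening in mm, from 0 to 85.4. In form: dx dy dz roll grip; .... A call has 1 to 20 rows; each row shifts and turns the commanded pose from where the row before left it, along the tool's axes as they then stand; what a row does not reach is not made up. A row lasts 1/10 s, in which the tool goes at most 50 mm and 8.59 degrees, less where a joint would pass 70% of its speed; a pose out of reach is approached as far as the arm can. A call with a gripper value outside its range is refused whole. The fingers move at their own pace and stop on an object; the grip force is fixed at half the most. Time passes only in rows, so rows that do not move let the fingers close. It gives the time, the measured TCP pose, the force and the opening at its end, in the units of the state.
- ctrl.observe(): the state, without advancing time (a new reading comes with each control period).
- ctrl.grab_frame(name): name is "side" or "top" or "wrist"; returns a dict with "img" (384x512x3 uint8, red, green, blue), "fx", "fy", "cx", "cy" (pixels), "cam_to_world" (4x4, takes a point from camera to world coordinates); the wrist camera has in their place "hand_eye" (4x4, takes a point from camera to tool coordinates, whose origin is the TCP and whose axes are the flange's). Camera axes: x right, y up, looking along -z (the intrinsics and any distortion apply to the point x, -y, -z); pixel columns grow to the right and rows downward; lengths in m; the calibration is good to about 2 mm. A picture is of the moment at which its call begins: read the wrist's pose just before it. There is no depth.
- ctrl.sign_off(): hands the job in, once; it reports no verdict.
The state is a dict: "t": time; "qpos": joint angles; "dq": joint speeds; "joint_torque": joint torques, N m; "position": TCP position; "ee_rot": TCP orientation; "wrist_force": force on the tool from outside, world axes, zero at the start; "moment": the same for the moment, N m; "finger_gap": finger opening in m.
Only numpy, scipy, OpenCV 4.12 (cv2) and the standard library are available. Lean on these libraries where they do the work, as an engineer would, in place of code of your own. Each camera call takes 0.05 s, during which the arm holds its last target.

## Working session

There is one attempt and no reset: what is moved stays moved. The work goes in short steps, Python scripts to look and compute and a tool call to move; the robot and the scene stay as the last step left them, time stands still between calls to the robot, and variables do not carry over. Pictures are saved under pics/ and viewed, and the job is handed in when it is done.

Besides the shell and the picture viewer there is one more tool, called as name(argument=value, ...), one argument or row to a line, values as JSON. servo_tool: Moves the arm, as the interface text tells. Its arguments: {"type":"object","properties":{"deltas":{"type":"string"}},"required":["deltas"]}

```bash
mkdir -p pics; ls; python3 - <<'E'
from workcell import ctrl
import cv2,numpy as np
s=ctrl.observe()
print(s)
for n in("side","top","wrist"):
    f=ctrl.grab_frame(n)
    cv2.imwrite(f"pics/{n}0.png",f["img"][:,:,::-1])
    print(n,{k:(np.round(v,4).tolist()) for k,v in f.items() if k!="img"})
E
```

```text
pics
{'t': 0.0, 'qpos': array([-1.28898741e+00,  2.76591051e-01,  1.50618945e+00, -3.85283276e-06,
        1.36069667e+00, -1.21038793e-01]), 'dq': array([-3.78960478e-04,  1.35655298e-03,  3.56339608e-04,  9.08059787e-04,
        3.85396867e-04, -8.08850137e-05]), 'joint_torque': array([ 1.14540246e-03, -4.16770756e+01, -2.45808452e+01, -4.12976908e-05,
        1.09302104e-02, -1.07584235e-06]), 'position': array([ 0.22524011, -0.52844303,  0.23041953]), 'ee_rot': array([-3.07623774e+00, -6.28146970e-01,  2.43451950e-04]), 'wrist_force': array([ 0.48716031,  0.33242959, -0.4198899 ]), 'moment': array([ 0.07602864,  0.02694734, -0.0256355 ]), 'finger_gap': 0.08571574899024273}
side {'fx': 348.562, 'fy': 348.562, 'cx': 254.8988, 'cy': 188.6073, 'cam_to_world': [[-0.9713, 0.1756, -0.1606, 0.474], [-0.2377, -0.7512, 0.6158, 0.4571], [-0.0125, 0.6363, 0.7713, 0.658], [0.0, 0.0, 0.0, 1.0]]}
top {'fx': 441.2656, 'fy': 441.2656, 'cx': 257.3839, 'cy': 187.151, 'cam_to_world': [[0.0149, 0.9864, -0.1637, 0.4013], [-0.9998, 0.017, 0.0109, 0.0004], [0.0135, 0.1635, 0.9865, 1.2582], [0.0, 0.0, 0.0, 1.0]]}
wrist {'fx': 344.8374, 'fy': 344.8374, 'cx': 253.0606, 'cy': 188.994, 'hand_eye': [[0.0007, 0.9639, 0.2663, 0.0675], [1.0, -0.0007, -0.0001, 0.0002], [0.0001, 0.2663, -0.9639, -0.1424], [0.0, 0.0, 0.0, 1.0]]}
```

View pics/top0.png

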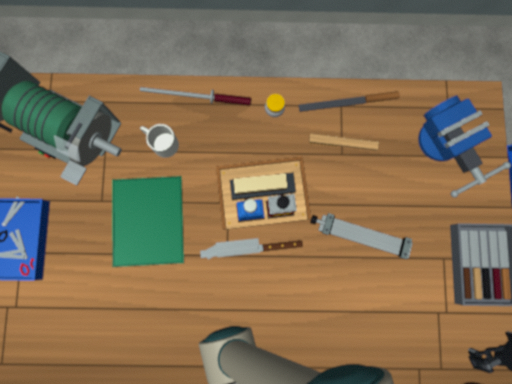

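View pics/side0.png

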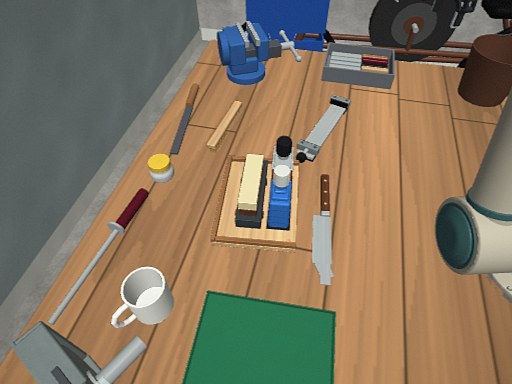

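View pics/wrist0.png

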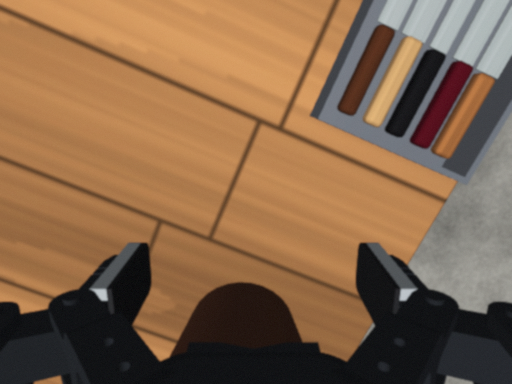

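```bash
python3 - <<'E'
import cv2
a=cv2.imread("pics/top0.png")
cv2.imwrite("pics/topz.png",cv2.resize(a[150:275,200:320],None,fx=5,fy=4.8*1.0,interpolation=cv2.INTER_CUBIC)[:, :])
cv2.imwrite("pics/topz2.png",cv2.resize(a[200:270,300:425],None,fx=6,fy=6,interpolation=cv2.INTER_CUBIC))
a=cv2.imread("pics/side0.png")
cv2.imwrite("pics/sidez.png",cv2.resize(a[85:255,200:360],None,fx=3.5,fy=3.5,interpolation=cv2.INTER_CUBIC))
E
```

```text
(no output)
```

View pics/topz.png

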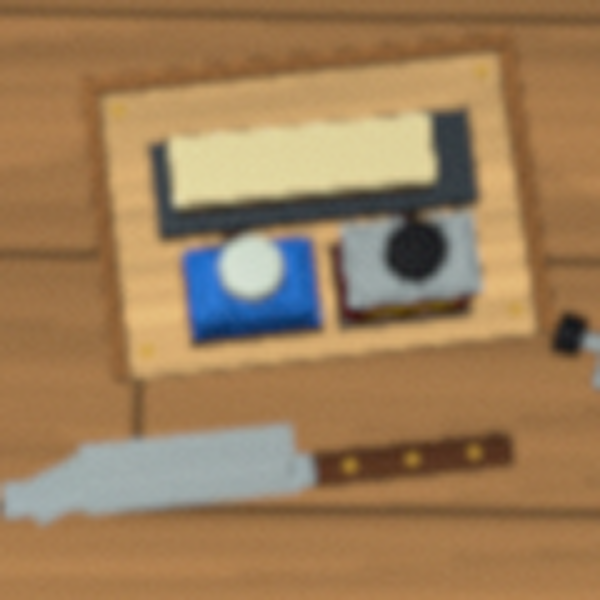

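View pics/topz2.png

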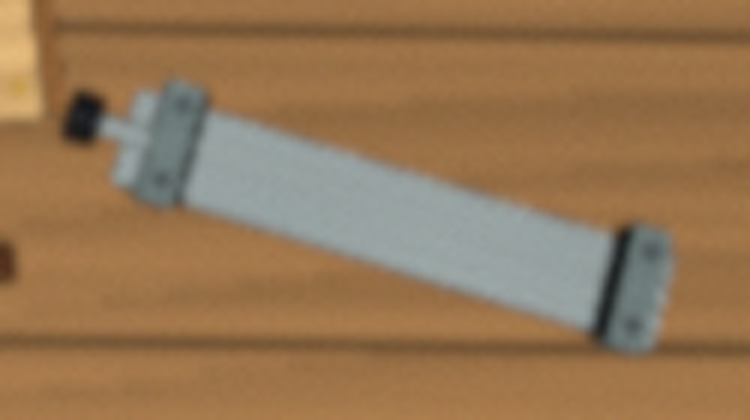

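View pics/sidez.png

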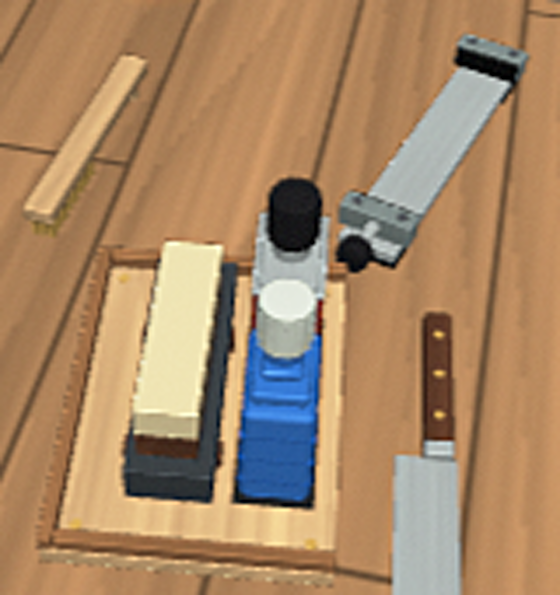

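```bash
cat > h.py <<'E'
from workcell import ctrl
import cv2,numpy as np
from scipy.spatial.transform import Rotation as Ro
def grab(n,save=None):
    s=ctrl.observe(); f=ctrl.grab_frame(n)
    if n=="wrist":
        T=np.eye(4);T[:3,:3]=Ro.from_rotvec(s["ee_rot"]).as_matrix();T[:3,3]=s["position"]
        f["cam_to_world"]=T@f["hand_eye"]
    f["K"]=np.array([[f["fx"],0,f["cx"]],[0,f["fy"],f["cy"]],[0,0,1]])
    if save: cv2.imwrite(f"pics/{save}.png",f["img"][:,:,::-1]); np.save(f"pics/{save}.npy",f,allow_pickle=True)
    return f
def load(n): return np.load(f"pics/{n}.npy",allow_pickle=True).item()
def ray(f,uv):
    uv=np.atleast_2d(uv).astype(float)
    d=np.c_[(uv[:,0]-f["cx"])/f["fx"],-(uv[:,1]-f["cy"])/f["fy"],-np.ones(len(uv))]
    C=f["cam_to_world"]; return C[:3,3],d@C[:3,:3].T
def onz(f,uv,z):
    o,d=ray(f,uv); return o+d*((z-o[2])/d[:,2])[:,None]
def proj(f,P):
    P=np.atleast_2d(P).astype(float);C=f["cam_to_world"]
    p=(P-C[:3,3])@C[:3,:3]; return np.c_[f["cx"]+f["fx"]*p[:,0]/-p[:,2], f["cy"]+f["fy"]*p[:,1]/p[:,2]]
def tri(f1,u1,f2,u2):
    o1,d1=ray(f1,u1);o2,d2=ray(f2,u2);d1=d1[0];d2=d2[0]
    A=np.c_[d1,-d2];t=np.linalg.lstsq(A,o2-o1,rcond=None)[0]
    a=o1+t[0]*d1;b=o2+t[1]*d2
    return (a+b)/2,np.linalg.norm(a-b)
def yaw(s): # world angle of tool x
    R=Ro.from_rotvec(s["ee_rot"]).as_matrix(); return np.arctan2(R[1,0],R[0,0])
def plan(x,y,z,jaw=None):
    """tool-frame shift to world TCP target; jaw = world direction of jaw axis (tool y), mod pi"""
    s=ctrl.observe();R=Ro.from_rotvec(s["ee_rot"]).as_matrix()
    d=R.T@(np.array([x,y,z])-s["position"])*1000
    r=0
    if jaw is not None:
        j=np.arctan2(R[1,1],R[0,1]); dw=(jaw-j+np.pi/2)%np.pi-np.pi/2; r=-dw # tool z down
    print("pos",s["position"].round(4),"yaw",yaw(s).round(4),"shift mm",d.round(1),"roll",round(r,4),"q6",s["qpos"][5].round(3),"gap",round(s["finger_gap"],4),"F",s["wrist_force"].round(1),"t",s["t"])
E
python3 - <<'E'
from h import *
f=grab("top","top1");g=grab("side","side1")
P=lambda u,v:(200+u/5,150+v/4.8)
for n,u,z in [("fl",(130,378),.0),("fr",(535,335),.015),("bl",(100,90),.027),("br",(500,50),.027),("bottlecap",(250,268),.165),("tincap",(415,250),.165),("finectr",(302,160),.099)]:
    print(n,onz(f,P(*u),z).round(4))
Q=lambda u,v:(300+u/6,200+v/6)
for n,u in [("jaw-",(178,143)),("jaw+",(640,288))]:
    print(n,onz(f,Q(*u),.04).round(4))
hsv=cv2.cvtColor(f["img"],cv2.COLOR_RGB2HSV)
m=cv2.inRange(hsv,(65,100,40),(85,255,255));m[:,:105]=0;m[:170]=0
c=max(cv2.findContours(m,0,1)[0],key=cv2.contourArea);r=cv2.minAreaRect(c);b=cv2.boxPoints(r)
print(r,onz(f,b,.004).round(4))
plan(.45,0,.4,0)
E
```

```text
fl [[0.4887 0.074  0.    ]]
fr [[ 0.5165 -0.1549  0.015 ]]
bl [[0.6568 0.094  0.027 ]]
br [[ 0.6852 -0.1339  0.027 ]]
bottlecap [[0.5352 0.0061 0.165 ]]
tincap [[ 0.546  -0.0762  0.165 ]]
finectr [[ 0.6041 -0.0203  0.099 ]]
jaw- [[ 0.504  -0.2145  0.04  ]]
jaw+ [[ 0.441  -0.4258  0.04  ]]
((146.73806762695312, 221.04635620117188), (86.7857437133789, 69.71269989013672), 88.49256896972656) [[0.6271 0.4089 0.004 ]
 [0.636  0.2091 0.004 ]
 [0.3895 0.192  0.004 ]
 [0.3816 0.3856 0.004 ]]
pos [ 0.2253 -0.5288  0.2309] yaw 0.4028 shift mm [ 414.  -398.5 -168.7] roll -1.168 q6 -0.121 gap 0.085 F [ 0.5  0.2 -0.3] t 0.25
```

```bash
python3 - <<'E'
from h import *
plan(.57,.04,.40,0.124)
E
```

```text
pos [ 0.2253 -0.5288  0.2309] yaw 0.4028 shift mm [ 540.1 -388.3 -168.7] roll -1.292 q6 -0.121 gap 0.085 F [ 0.5  0.2 -0.3] t 0.25
```

servo_tool(
  deltas="30 -21.6 -9.4 0 85;30 -21.6 -9.4 0 85;30 -21.6 -9.4 0 85;30 -21.6 -9.4 0 85;30 -21.6 -9.4 0 85;30 -21.6 -9.4 0 85;30 -21.6 -9.4 0 85;30 -21.6 -9.4 0 85;30 -21.6 -9.4 0 85;30 -21.6 -9.4 0 85;30 -21.6 -9.4 0 85;30 -21.6 -9.4 0 85;30 -21.6 -9.4 0 85;30 -21.6 -9.4 0 85;30 -21.6 -9.4 0 85;30 -21.6 -9.4 0 85;30 -21.6 -9.4 0 85;30 -21.6 -9.4 0 85",
)

```text
t: 2.05
position: [0.5703, 0.0418, 0.4008]
ee_rot: [3.078, 0.629, -0.0]
wrist_force: [0.5, -0.8, 0.5]
finger_gap: 0.085
```

servo_tool(
  deltas="0 0 0 -0.129 85;0 0 0 -0.129 85;0 0 0 -0.129 85;0 0 0 -0.129 85;0 0 0 -0.129 85;0 0 0 -0.129 85;0 0 0 -0.129 85;0 0 0 -0.129 85;0 0 0 -0.129 85;0 0 0 -0.129 85;0 0 0 0 85;0 0 0 0 85",
)

```text
t: 3.25
position: [0.5697, 0.0404, 0.4004]
ee_rot: [-2.085, -2.35, 0.0]
wrist_force: [-0.3, -0.5, 0.3]
finger_gap: 0.0848
```

```bash
python3 - <<'E'
from h import *
plan(.57,.04,.40,0.124)
grab("wrist","w1")
E
```

```text
pos [0.5697 0.0404 0.4004] yaw 1.6902 shift mm [-0.4  0.2  0.4] roll -0.0046 q6 -0.17 gap 0.0848 F [-0.3 -0.5  0.3] t 3.25
```

View pics/w1.png

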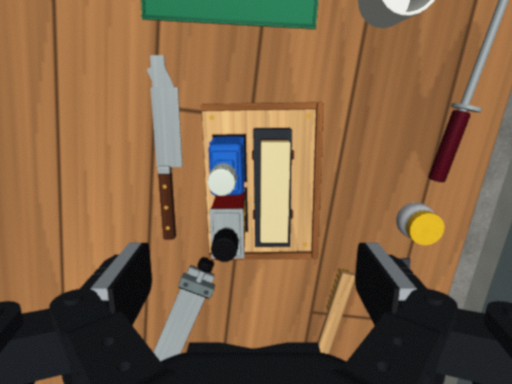

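```bash
python3 - <<'E'
from h import *
f=load("w1");img=f["img"];hsv=cv2.cvtColor(img,cv2.COLOR_RGB2HSV)
for p in [(275,180),(222,180),(225,245),(210,110),(218,120),(318,180),(258,240),(300,120),(228,155)]: print(p,hsv[p[1],p[0]])
cv2.imwrite("pics/w1z.png",cv2.resize(cv2.cvtColor(img,cv2.COLOR_RGB2BGR)[90:270,190:335],None,fx=4,fy=3.3,interpolation=cv2.INTER_CUBIC))
def box(m,z,name):
    m2=np.zeros_like(m);m2[95:265,195:330]=m[95:265,195:330]
    c=max(cv2.findContours(m2,0,1)[0],key=cv2.contourArea);r=cv2.minAreaRect(c);b=cv2.boxPoints(r)
    w=onz(f,b,z);print(name,np.round(r[0],1),np.round(r[1],1),"\n",w[:,:2].round(4),"ctr",w.mean(0).round(4),"sides",np.linalg.norm(w[1]-w[0]).round(4),np.linalg.norm(w[2]-w[1]).round(4))
    e=w[1]-w[0] if np.linalg.norm(w[1]-w[0])>np.linalg.norm(w[2]-w[1]) else w[2]-w[1]
    if e[1]<0:e=-e
    print(" yaw",np.arctan2(-e[0],e[1]).round(4))
box(cv2.inRange(hsv,(20,30,200),(32,110,255)),.099,"fine")
box(cv2.inRange(hsv,(0,0,0),(255,140,75)),.055,"coarse")
box(cv2.inRange(hsv,(0,0,150),(255,25,255)),.165,"bcap")
E
```

```text
(275, 180) [ 23  74 230]
(222, 180) [ 48  15 223]
(225, 245) [130  33  23]
(210, 110) [ 15 146 157]
(218, 120) [ 17 118 226]
(318, 180) [ 13 163 138]
(258, 240) [107  43  53]
(300, 120) [ 17 120 215]
(228, 155) [108 204 206]
fine [274.8 191.5] [27.1 99.3] 
 [[ 0.596  -0.0879]
 [ 0.5804  0.0496]
 [ 0.6151  0.0533]
 [ 0.6335 -0.0839]] ctr [ 0.6062 -0.0172  0.099 ] sides 0.1383 0.0348
 yaw 0.1127
coarse [271.1 186.5] [ 36.9 117.3] 
 [[ 0.5872 -0.1153]
 [ 0.5676  0.0618]
 [ 0.6189  0.0675]
 [ 0.6436 -0.1091]] ctr [ 0.6043 -0.0238  0.055 ] sides 0.1782 0.0516
 yaw 0.1105
bcap [226.  233.5] [47. 32.] 
 [[ 0.528  -0.0274]
 [ 0.5647 -0.023 ]
 [ 0.5713 -0.0822]
 [ 0.5332 -0.0868]] ctr [ 0.5493 -0.0548  0.165 ] sides 0.037 0.0596
 yaw 0.1116
```

View pics/w1z.png

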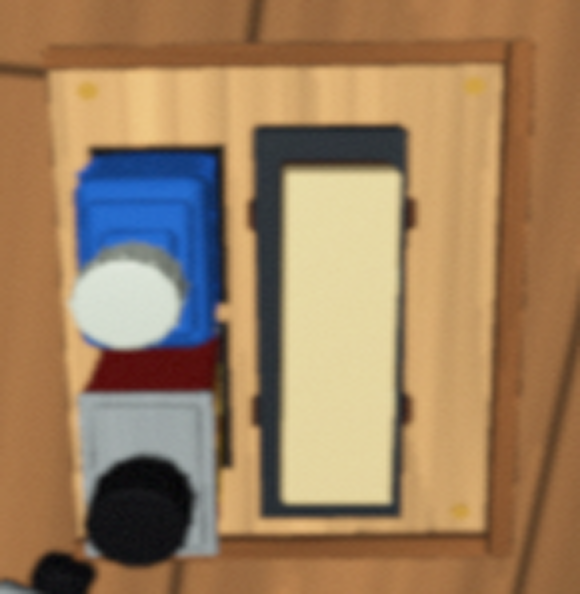

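```bash
python3 - <<'E'
from h import *
f=load("w1");t=load("top1");s=load("side1")
P=lambda u,v:(190+u/4,90+v/3.3)
for n,u,z in [("bcap",(126,303),.165),("tcap",(137,517),.165),
  ("blrail",(510,42),.027),("brrail",(492,555),.027),("flrail",(47,46),.027),("frrail",(78,555),.027),
  ("screwbl",(475,86),.015),("screwbr",(460,511),.015),("screwfl",(88,90),.015),
  ("inlay",(90,148),.015),("inlay2",(222,148),.015)]:
    print(n,onz(f,P(*u),z).round(4))
T=lambda u,v:(200+u/5,150+v/4.8)
print(tri(f,P(126,303),t,T(250,266)),tri(f,P(137,517),t,T(416,250)))
S=lambda u,v:(200+u/3.5,85+v/3.5)
print(tri(f,P(126,303),s,S(287,302)),tri(f,P(137,517),s,S(296,200)))
E
```

```text
bcap [[0.538  0.0077 0.165 ]]
tcap [[ 0.5488 -0.0713  0.165 ]]
blrail [[0.6562 0.1059 0.027 ]]
brrail [[ 0.6908 -0.1395  0.027 ]]
flrail [[0.4896 0.0841 0.027 ]]
frrail [[ 0.522  -0.1599  0.027 ]]
screwbl [[0.6487 0.0851 0.015 ]]
screwbr [[ 0.6766 -0.1228  0.015 ]]
screwfl [[0.5047 0.066  0.015 ]]
inlay [[0.5078 0.0399 0.015 ]]
inlay2 [[0.5577 0.0459 0.015 ]]
(array([0.53729596, 0.00596545, 0.15797102]), np.float64(0.0005469309506549837)) (array([ 0.54809298, -0.0778315 ,  0.15094473]), np.float64(0.0005705640865491266))
(array([0.53734176, 0.00643297, 0.16080685]), np.float64(0.0007422443301974442)) (array([ 0.54787435, -0.0727379 ,  0.16271789]), np.float64(0.0018667922997713158))
```

```bash
python3 - <<'E'
from h import *
plan(.541,-.034,.29,0.131)
E
```

```text
pos [0.5697 0.0404 0.4004] yaw 1.6905 shift mm [-70.4 -37.4 110.4] roll -0.0113 q6 -0.171 gap 0.085 F [-0.6 -0.7 -0.7] t 3.3
```

servo_tool(
  deltas="-14 -7.5 22 0 85;-14 -7.5 22 0 85;-14 -7.5 22 0 85;-14 -7.5 22 0 85;-14 -7.5 22 -0.011 85;0 0 0 0 85;0 0 0 0 85",
)

```text
t: 4.0
position: [0.5414, -0.0335, 0.2909]
ee_rot: [-2.071, -2.362, -0.001]
wrist_force: [0.4, 1.8, 0.9]
finger_gap: 0.0849
```

```bash
python3 - <<'E'
from h import *
plan(.541,-.034,.29,0.131)
f=grab("wrist","w2")
cv2.imwrite("pics/w2z.png",cv2.resize(cv2.cvtColor(f["img"],cv2.COLOR_RGB2BGR)[20:370,100:420],None,fx=1.7,fy=1.7,interpolation=cv2.INTER_CUBIC))
E
```

```text
pos [ 0.5414 -0.0335  0.2909] yaw 1.7019 shift mm [-0.4 -0.4  0.9] roll 0.0002 q6 -0.322 gap 0.0849 F [0.4 1.8 0.9] t 4.0
```

View pics/w2.png

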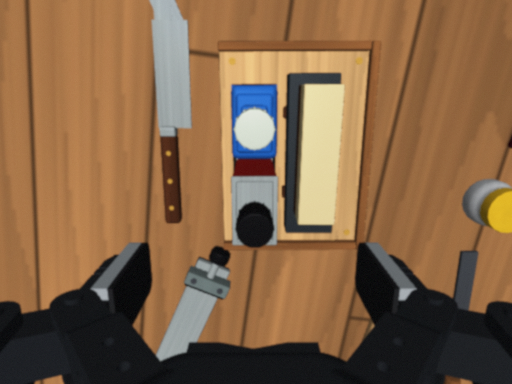

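```bash
python3 - <<'E'
from h import *
f=load("w2");img=f["img"];hsv=cv2.cvtColor(img,cv2.COLOR_RGB2HSV)
def blob(m,r):
    m2=np.zeros_like(m);m2[r[0]:r[1],r[2]:r[3]]=m[r[0]:r[1],r[2]:r[3]]
    m2=cv2.morphologyEx(m2,cv2.MORPH_OPEN,np.ones((3,3)))
    return max(cv2.findContours(m2,0,1)[0],key=cv2.contourArea)
c=blob(cv2.inRange(hsv,(0,0,190),(255,40,255)),(90,165,225,285));print(cv2.minEnclosingCircle(c),cv2.boundingRect(c))
e=cv2.fitEllipse(c);print(e);print("bottle",onz(f,e[0],.165))
c=blob(cv2.inRange(hsv,(0,0,0),(255,255,60)),(190,260,225,285));x,y,w,h=cv2.boundingRect(c);print(x,y,w,h)
u=(x+w/2-.5,y+h-.5-w*.5*.97);print(u,"tin",onz(f,u,.165))
# tin silver top, bottle blue
c=blob(cv2.inRange(hsv,(90,0,110),(130,60,210)),(165,250,225,285));print("silver",cv2.boundingRect(c), onz(f,cv2.boxPoints(cv2.minAreaRect(c)),.119).round(4))
c=blob(cv2.inRange(hsv,(100,120,60),(125,255,255)),(80,165,225,285));print("blue",cv2.minAreaRect(c))
c=blob(cv2.inRange(hsv,(20,30,200),(32,110,255)),(60,260,290,360));b=onz(f,cv2.boxPoints(cv2.minAreaRect(c)),.099);print("fine",b.round(4),b.mean(0))
# caddy light board mask outer edges: inner board
c=blob(cv2.inRange(hsv,(12,60,185),(22,150,255)),(30,260,205,390));r=cv2.minAreaRect(c);print(r)
E
```

```text
((254.10739135742188, 128.6593475341797), 19.772075653076172) (235, 109, 39, 40)
((254.08200073242188, 128.6432647705078), (37.899810791015625, 38.92234420776367), 178.64541625976562)
bottle [[0.53697757 0.00766543 0.165     ]]
236 203 37 44
(254.0, 228.555) tin [[ 0.54781164 -0.07402601  0.165     ]]
silver (243, 177, 33, 26) [[ 0.5334 -0.0425  0.119 ]
 [ 0.5631 -0.0385  0.119 ]
 [ 0.5667 -0.0628  0.119 ]
 [ 0.5364 -0.0668  0.119 ]]
blue ((254.0, 102.5), (35.0, 44.0), 90.0)
fine [[ 0.5935 -0.0884  0.099 ]
 [ 0.5793  0.0505  0.099 ]
 [ 0.6156  0.053   0.099 ]
 [ 0.6341 -0.0859  0.099 ]] [ 0.60562195 -0.01770527  0.099     ]
((293.5, 145.5), (187.0, 147.0), 90.0)
```

View pics/w2z.png

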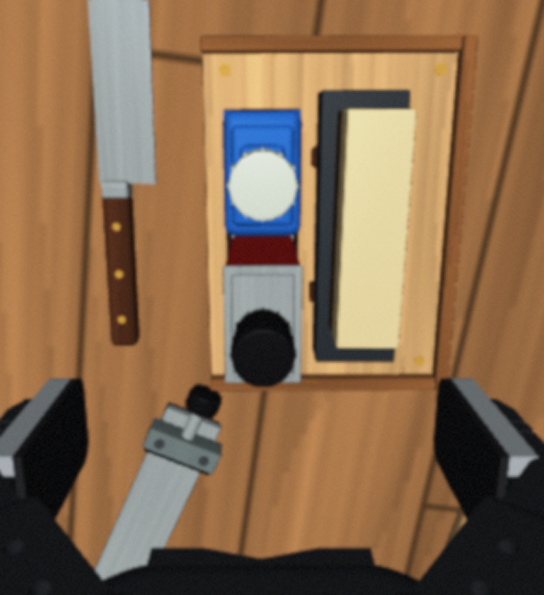

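```bash
python3 - <<'E'
from h import *
plan(.5476,-.0748,.131,0.131)
E
```

```text
pos [ 0.542  -0.0333  0.2917] yaw 1.7029 shift mm [-41.8  -0.3 160.7] roll 0.0011 q6 -0.322 gap 0.0846 F [ 0.8 -0.6  1.1] t 4.05
```

servo_tool(
  deltas="-21 0 10 0 85;-21 0 20 0 85;0 0 25 0 70;0 0 25 0 70;0 0 25 0 70;0 0 25 0 70;0 0 20 0 70;0 0 10 0 70;0 0 0 0 70;0 0 0 0 70",
)

```text
t: 5.05
position: [0.5479, -0.0752, 0.1317]
ee_rot: [2.067, 2.363, 0.002]
wrist_force: [-0.5, 0.7, -1.0]
finger_gap: 0.07
```

```bash
python3 - <<'E'
from h import *
plan(.5476,-.0748,.131,0.131)
f=grab("wrist","w3")
E
```

```text
pos [ 0.5479 -0.0752  0.1317] yaw 1.7041 shift mm [ 0.5 -0.3  0.7] roll 0.0023 q6 -0.396 gap 0.07 F [-0.5  0.7 -1. ] t 5.05
```

View pics/w3.png

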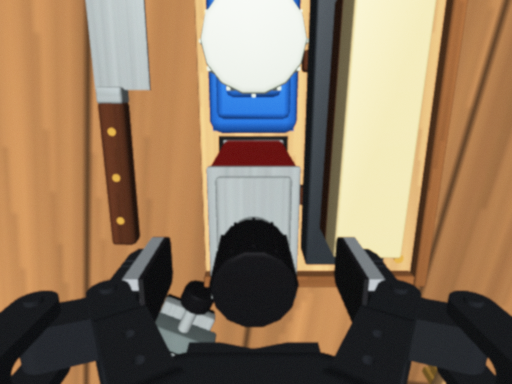

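servo_tool(
  deltas="0 0 0 0 40;0 0 0 0 34;0 0 0 0 28;0 0 0 0 20;0 0 0 0 20;0 0 0 0 20;0 0 0 0 20;0 0 0 0 20",
)

```text
t: 5.9
position: [0.5475, -0.0755, 0.1314]
ee_rot: [2.068, 2.362, 0.002]
wrist_force: [0.6, 0.8, 6.1]
finger_gap: 0.0307
```

```bash
python3 - <<'E'
from h import *
plan(.5476,-.0748,.31,0.131)
E
```

```text
pos [ 0.5475 -0.0755  0.1314] yaw 1.7037 shift mm [   0.5    0.6 -178.6] roll 0.0019 q6 -0.396 gap 0.0307 F [0.6 0.8 6.1] t 5.9
```

servo_tool(
  deltas="0 0 -6 0 20;0 0 -15 0 20;0 0 -28 0 20;0 0 -36 0 20;0 0 -36 0 20;0 0 -30 0 20;0 0 -22 0 20;0 0 -12 0 20;0 0 0 0 20",
)

```text
t: 6.8
position: [0.5469, -0.0754, 0.3162]
ee_rot: [2.068, 2.363, 0.001]
wrist_force: [-0.4, 0.7, -3.7]
finger_gap: 0.0312
```

servo_tool(
  deltas="10 2 0 0 20;20 4 0 0 20;30 6 0 0 20;36 8 0 0 20;36 8 0 0 20;36 8 0 0 20;36 8 0 0 20;36 8 0 0 20;36 8 0 0 20;36 8 0 0 20;36 8 0 0 20;30 6 0 0 20;20 4 0 0 20;14 3 0 0 20;5 1 0 0 20;0 0 0 0 20;0 0 0 0 20",
)

```text
t: 8.5
position: [0.5806, 0.3486, 0.3155]
ee_rot: [2.07, 2.362, -0.002]
wrist_force: [0.4, -0.5, -3.7]
finger_gap: 0.0306
```

```bash
python3 - <<'E'
from h import *
plan(.58,.35,.122,0.131)
f=grab("top","t4");f=grab("wrist","w4")
cv2.imwrite("pics/j4.png",np.hstack([cv2.imread("pics/t4.png")[50:350,60:460],cv2.imread("pics/w4.png")[:300,56:456]]))
E
```

```text
pos [0.5806 0.3486 0.3155] yaw 1.7026 shift mm [  1.7  -0.4 193.5] roll 0.0008 q6 0.307 gap 0.0306 F [ 0.4 -0.5 -3.7] t 8.5
```

View pics/j4.png

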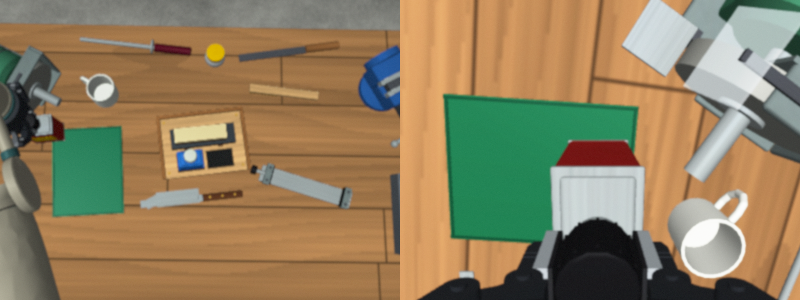

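```bash
python3 - <<'E'
from h import *
f=load("w4")
print(onz(f,[(100,96),(293,107),(108,238),(223,152)],.004).round(4), onz(f,[(363,250)],.085))
hsv=cv2.cvtColor(load("w4")["img"],cv2.COLOR_RGB2HSV)
E
```

```text
[[0.3796 0.3865 0.004 ]
 [0.625  0.4054 0.004 ]
 [0.3937 0.1916 0.004 ]
 [0.5424 0.3358 0.004 ]] [[0.72417631 0.25584447 0.085     ]]
```

servo_tool(
  deltas="0 0 10 0 20;0 0 22 0 20;0 0 34 0 20;0 0 36 0 20;0 0 34 0 20;0 0 26 0 20;0 0 16 0 20;0 0 8 0 20;0 0 3 0 20;0 0 0 0 20;0 0 0 0 20",
)

```text
t: 9.7
position: [0.5813, 0.3502, 0.1278]
ee_rot: [2.068, 2.363, 0.003]
wrist_force: [0.5, 0.5, -4.4]
finger_gap: 0.0307
```

servo_tool(
  deltas="0 0 2 0 20;0 0 1 0 20;0 0 1 0 20;0 0 0 0 20",
)

```text
t: 10.1
position: [0.5805, 0.3499, 0.1224]
ee_rot: [2.069, 2.364, -0.0]
wrist_force: [-0.4, -0.6, -4.6]
finger_gap: 0.0307
```

servo_tool(
  deltas="0 0 1 0 20;0 0 0 0 20",
)

```text
t: 10.3
position: [0.5805, 0.3499, 0.1213]
ee_rot: [-2.069, -2.364, 0.001]
wrist_force: [0.5, 0.5, -4.7]
finger_gap: 0.0308
```

servo_tool(
  deltas="0 0 1 0 20;0 0 0 0 20",
)

```text
t: 10.5
position: [0.5807, 0.35, 0.1205]
ee_rot: [2.069, 2.364, 0.0]
wrist_force: [0.7, 1.0, -3.8]
finger_gap: 0.0305
```

servo_tool(
  deltas="0 0 1 0 20;0 0 0 0 20",
)

```text
t: 10.7
position: [0.5808, 0.3501, 0.1205]
ee_rot: [2.069, 2.364, 0.002]
wrist_force: [0.1, 0.2, 2.4]
finger_gap: 0.0303
```

servo_tool(
  deltas="0 0 0.7 0 20;0 0 0 0 20",
)

```text
t: 10.9
position: [0.5809, 0.3501, 0.1204]
ee_rot: [2.068, 2.364, 0.002]
wrist_force: [-0.8, -1.2, 5.6]
finger_gap: 0.0307
```

servo_tool(
  deltas="0 0 -0.7 0 20;0 0 0 0 36;0 0 0 0 45;0 0 0 0 70;0 0 0 0 70;0 0 0 0 70;0 0 -10 0 70;0 0 -25 0 70;0 0 -36 0 70;0 0 -36 0 70;0 0 -36 0 70;0 0 -25 0 70;0 0 -12 0 70;0 0 0 0 70",
)

```text
t: 12.3
position: [0.5812, 0.3503, 0.3019]
ee_rot: [2.068, 2.363, 0.006]
wrist_force: [0.6, 0.4, -1.0]
finger_gap: 0.07
```

```bash
python3 - <<'E'
from h import *
plan(.537,.0077,.300,0.131)
f=grab("wrist","w5")
E
```

```text
pos [0.5812 0.3503 0.3019] yaw 1.7038 shift mm [-333.7  -89.3    1.1] roll 0.002 q6 0.307 gap 0.07 F [ 0.6  0.4 -1. ] t 12.3
```

View pics/w5.png

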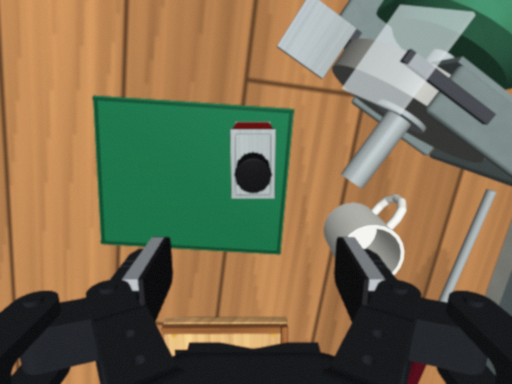

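servo_tool(
  deltas="-15 -4 0 0 70;-30 -8 0 0 70;-40 -10.7 0 0 70;-40 -10.7 0 0 70;-40 -10.7 0 0 70;-40 -10.7 0 0 70;-40 -10.7 0 0 70;-40 -10.7 0 0 70;-30 -8 0 0 70;-14 -4 0 0 70;-5 -1.1 0 0 70;0 0 0 0 70;0 0 20 0 70;0 0 35 0 70;0 0 40 0 70;0 0 35 0 70;0 0 18 0 70;0 0 0 0 70;0 0 0 0 70",
)

```text
t: 14.25
position: [0.5368, 0.0082, 0.1517]
ee_rot: [-2.067, -2.366, -0.001]
wrist_force: [-0.0, -1.0, 0.4]
finger_gap: 0.07
```

```bash
python3 - <<'E'
from h import *
plan(.537,.0077,.1315,0.131)
f=grab("wrist","w6")
E
```

```text
pos [0.5368 0.0082 0.1517] yaw 1.7053 shift mm [-0.5  0.2 20.2] roll 0.0035 q6 -0.249 gap 0.07 F [-0.  -1.   0.4] t 14.25
```

View pics/w6.png

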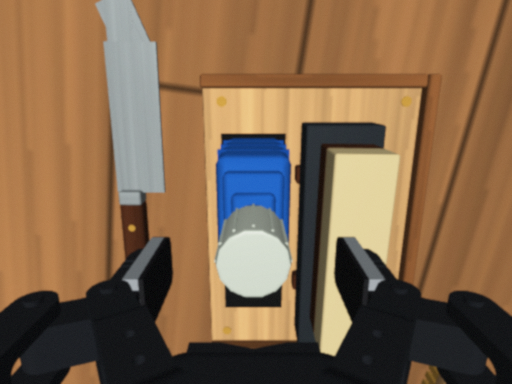

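servo_tool(
  deltas="0 0 12 0.002 70;0 0 8 0 70;0 0 0 0 70;0 0 0 0 40;0 0 0 0 34;0 0 0 0 28;0 0 0 0 20;0 0 0 0 20;0 0 0 0 20;0 0 0 0 20",
)

```text
t: 15.3
position: [0.5369, 0.0069, 0.132]
ee_rot: [2.07, 2.361, 0.001]
wrist_force: [0.1, -0.5, 5.1]
finger_gap: 0.0304
```

```bash
python3 - <<'E'
from h import *
plan(.57,.255,.316,0.131)
E
```

```text
pos [0.5369 0.0069 0.132 ] yaw 1.7018 shift mm [ 241.6   65.5 -184. ] roll -0.0 q6 -0.248 gap 0.0304 F [ 0.1 -0.5  5.1] t 15.3
```

servo_tool(
  deltas="0 0 -6 0 20;0 0 -16 0 20;0 0 -28 0 20;0 0 -28 0 20;0 0 -16 0 20;0 0 -6 0 20;10 3 0 0 20;22 6.5 0 0 20;34 10 0 0 20;36 10.5 0 0 20;36 10.5 0 0 20;36 10.5 0 0 20;34 9.5 0 0 20;22 6.5 0 0 20;10 3 0 0 20;3.3 0.8 0 0 20;0 0 0 0 20;0 0 0 0 20",
)

```text
t: 17.1
position: [0.5744, 0.2563, 0.2311]
ee_rot: [2.072, 2.361, -0.002]
wrist_force: [-0.3, -0.3, -4.0]
finger_gap: 0.0301
```

servo_tool(
  deltas="0 0 12 0 20;0 0 26 0 20;0 0 32 0 20;0 0 22 0 20;0 0 10 0 20;0 0 5 0 20;0 0 1 0 20;0 0 0 0 20;0 0 0 0 20",
)

```text
t: 18.0
position: [0.5756, 0.2577, 0.1248]
ee_rot: [2.07, 2.361, 0.003]
wrist_force: [0.7, -0.2, -2.7]
finger_gap: 0.0304
```

servo_tool(
  deltas="0 0 1.5 0 20;0 0 0 0 20",
)

```text
t: 18.2
position: [0.5749, 0.2576, 0.1224]
ee_rot: [2.071, 2.362, 0.001]
wrist_force: [0.3, 0.2, -3.1]
finger_gap: 0.0305
```

servo_tool(
  deltas="0 0 1 0 20;0 0 0 0 20",
)

```text
t: 18.4
position: [0.5749, 0.2576, 0.1211]
ee_rot: [2.071, 2.362, 0.001]
wrist_force: [0.4, -0.9, -2.6]
finger_gap: 0.0303
```

servo_tool(
  deltas="0 0 1 0 20;0 0 0 0 20",
)

```text
t: 18.6
position: [0.575, 0.2576, 0.121]
ee_rot: [2.071, 2.362, 0.002]
wrist_force: [-1.3, 0.5, 4.0]
finger_gap: 0.0305
```

servo_tool(
  deltas="0 0 0 0 36;0 0 0 0 45;0 0 0 0 70;0 0 0 0 70;0 0 0 0 70;0 0 -10 0 70;0 0 -25 0 70;0 0 -36 0 70;0 0 -36 0 70;0 0 -20 0 70;0 0 -8 0 80;0 0 0 0 80",
)

```text
t: 19.8
position: [0.5752, 0.2577, 0.2565]
ee_rot: [2.07, 2.361, 0.004]
wrist_force: [-0.3, -0.1, -0.2]
finger_gap: 0.0801
```

```bash
python3 - <<'E'
from h import *
plan(.606,-.0175,.255,0.131)
f=grab("wrist","w7")
E
```

```text
pos [0.5752 0.2577 0.2565] yaw 1.7018 shift mm [-276.8   -5.4    1.3] roll 0.0 q6 0.18 gap 0.0801 F [-0.3 -0.1 -0.2] t 19.8
```

View pics/w7.png

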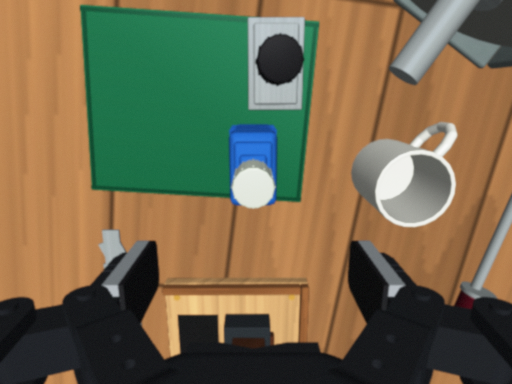

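servo_tool(
  deltas="-12 0 0 0 80;-25 0 0 0 80;-40 -1 0 0 80;-40 -1 0 0 80;-40 -1 0 0 80;-40 -1 0 0 80;-35 -1 0 0 80;-25 0 0 0 80;-14 0 0 0 80;-5 0 0 0 80;0 0 0 0 80;0 0 0 0 80",
)

```text
t: 21.05
position: [0.6056, -0.0157, 0.2547]
ee_rot: [-2.07, -2.362, -0.0]
wrist_force: [-0.1, -0.6, -0.3]
finger_gap: 0.0801
```

```bash
python3 - <<'E'
from h import *
plan(.606,-.0175,.07,0.131)
f=grab("wrist","w8")
E
```

```text
pos [ 0.6056 -0.0157  0.2547] yaw 1.7027 shift mm [ -2.    0.3 184.7] roll 0.0009 q6 -0.273 gap 0.0801 F [-0.1 -0.6 -0.3] t 21.05
```

View pics/w8.png

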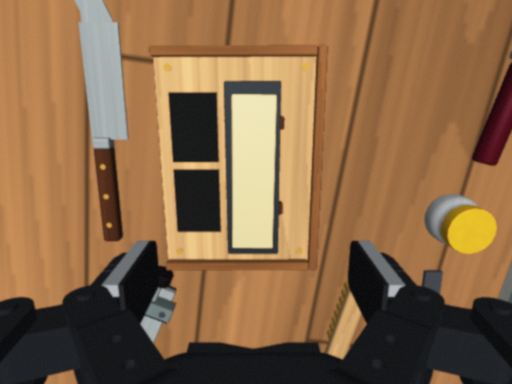

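```bash
cat >> h.py <<'E'
def wbox(f,m,r,z,name,opn=3,convex=True):
    m2=np.zeros_like(m);m2[r[0]:r[1],r[2]:r[3]]=m[r[0]:r[1],r[2]:r[3]]
    m2=cv2.morphologyEx(m2,cv2.MORPH_OPEN,np.ones((opn,opn)))
    c=max(cv2.findContours(m2,0,1)[0],key=cv2.contourArea).reshape(-1,2)
    # expand half pixel: use subpixel outline from pixel corners
    pts=np.vstack([c+np.array(o) for o in((-.5,-.5),(.5,-.5),(.5,.5),(-.5,.5))])
    w=onz(f,pts,z)[:,:2]*1000
    (cx,cy),(a,b),ang=cv2.minAreaRect(w.astype(np.float32))
    ang=np.deg2rad(ang)
    if b>a: L,W,d=b,a,ang+np.pi/2
    else: L,W,d=a,b,ang
    y=(d-np.pi/2+np.pi/2)%np.pi-np.pi/2
    print(name,"ctr",round(cx,1),round(cy,1),"LxW",round(L,1),round(W,1),"yaw of long axis vs +y",round(y,4))
    return cx,cy,y
E
python3 - <<'E'
from h import *
f=load("w8");hsv=cv2.cvtColor(f["img"],cv2.COLOR_RGB2HSV)
for p in [(190,130),(190,200),(252,87),(227,150),(252,150)]:print(hsv[p[1],p[0]])
blk=cv2.inRange(hsv,(0,0,0),(255,255,35))
wbox(f,blk,(85,168,165,222),.015,"inlay bottle");wbox(f,blk,(165,240,165,224),.015,"inlay tin")
wbox(f,cv2.inRange(hsv,(20,30,190),(32,110,255)),(80,260,222,285),.099,"fine")
dk=cv2.inRange(hsv,(90,20,25),(125,180,110))|cv2.inRange(hsv,(20,30,190),(32,110,255))
wbox(f,dk,(75,260,222,288),.055,"coarse")
E
```

```text
[60 10 26]
[30 10 25]
[98 39 72]
[105  39  65]
[ 25  63 237]
inlay bottle ctr 537.1 6.9 LxW 72.6 49.4 yaw of long axis vs +y 0.1341
inlay tin ctr 548.4 -76.0 LxW 71.6 49.3 yaw of long axis vs +y 0.1328
fine ctr 605.8 -18.0 LxW 139.7 37.5 yaw of long axis vs +y 0.1209
coarse ctr 607.1 -28.2 LxW 160.3 43.1 yaw of long axis vs +y 0.1209
```

```bash
python3 - <<'E'
from h import *
plan(.6058,-.018,.064,0.121)
E
```

```text
pos [ 0.6056 -0.0155  0.2548] yaw 1.7032 shift mm [-2.600e+00 -1.000e-01  1.908e+02] roll 0.0114 q6 -0.273 gap 0.0802 F [0.2 0.1 0.1] t 21.1
```

servo_tool(
  deltas="-2.6 0 15 0.011 80;0 0 30 0 80;0 0 36 0 80;0 0 36 0 80;0 0 32 0 80;0 0 22 0 80;0 0 13 0 80;0 0 6.5 0 80;0 0 0 0 80;0 0 0 0 55;0 0 0 0 45;0 0 0 0 40;0 0 0 0 34;0 0 0 0 26;0 0 0 0 26;0 0 0 0 26;0 0 0 0 26;0 0 0 0 26",
)

```text
t: 22.9
position: [0.6066, -0.0196, 0.0657]
ee_rot: [2.083, 2.35, 0.001]
wrist_force: [-0.7, -0.3, 5.9]
finger_gap: 0.0369
```

```bash
python3 - <<'E'
from h import *
plan(.455,.295,.1,0.08)
grab("wrist","w9");grab("side","s9")
cv2.imwrite("pics/j9.png",np.hstack([cv2.imread("pics/s9.png")[50:350,160:460],cv2.imread("pics/w9.png")[:300,56:456]]))
E
```

```text
pos [ 0.6066 -0.0196  0.0657] yaw 1.6908 shift mm [ 330.4 -112.8  -34.7] roll 0.04 q6 -0.267 gap 0.0369 F [-0.7 -0.3  5.9] t 22.9
```

View pics/j9.png

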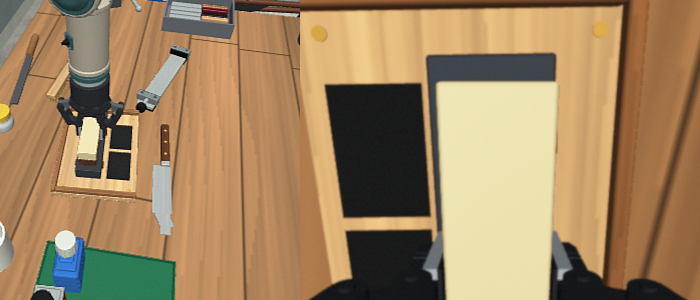

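servo_tool(
  deltas="0 0 -5 0 26;0 0 -12 0 26;0 0 -24 0 26;0 0 -24 0 26;0 0 -12 0 26;0 0 -5 0 26;10 -6 0 0 26;20 -11 0 0 26;32 -13 0 0 26;36 -13 0 0 26;36 -13 0 0 26;36 -13 0 0 26;36 -12 0 0 26;36 -12 0 0 26;34 -11 0 0 26;28 -8 0 0 26;18 -4 0 0 26;9 -1 0 0.04 26;0 0 0 0 26;0 0 0 0 26",
)

```text
t: 25.0
position: [0.4485, 0.2952, 0.1456]
ee_rot: [-2.128, -2.31, 0.004]
wrist_force: [1.2, -1.4, -3.0]
finger_gap: 0.0372
```

servo_tool(
  deltas="0 0 12 0 26;0 0 26 0 26;0 0 34 0 26;0 0 26 0 26;0 0 15 0 26;0 0 8 0 26;0 0 5 0 26;0 0 0 0 26;0 0 0 0 26",
)

```text
t: 25.9
position: [0.4511, 0.2954, 0.0211]
ee_rot: [2.131, 2.308, 0.002]
wrist_force: [0.2, -0.0, -3.1]
finger_gap: 0.0377
```

servo_tool(
  deltas="0 0 3 0 26;0 0 1 0 26;0 0 0 0 26",
)

```text
t: 26.2
position: [0.4504, 0.2953, 0.0167]
ee_rot: [2.131, 2.308, 0.0]
wrist_force: [-0.1, 0.1, -4.1]
finger_gap: 0.037
```

servo_tool(
  deltas="0 0 1 0 26;0 0 0 0 26",
)

```text
t: 26.4
position: [0.4503, 0.2952, 0.0155]
ee_rot: [2.131, 2.309, -0.0]
wrist_force: [0.2, -0.8, -2.6]
finger_gap: 0.0371
```

servo_tool(
  deltas="0 0 1 0 26;0 0 0 0 26",
)

```text
t: 26.6
position: [0.4505, 0.2953, 0.0147]
ee_rot: [2.131, 2.308, 0.0]
wrist_force: [-0.2, 0.0, -0.9]
finger_gap: 0.0374
```

servo_tool(
  deltas="0 0 0.8 0 26;0 0 0 0 26",
)

```text
t: 26.8
position: [0.4505, 0.2953, 0.0147]
ee_rot: [2.13, 2.308, 0.001]
wrist_force: [-1.7, -0.6, 5.2]
finger_gap: 0.0372
```

servo_tool(
  deltas="0 0 0 0 42;0 0 0 0 50;0 0 0 0 65;0 0 0 0 65;0 0 -8 0 65;0 0 -20 0 65;0 0 -36 0 75;0 0 -40 0 85;0 0 -40 0 85;0 0 -40 0 85;0 0 -25 0 85;0 0 -10 0 85;0 0 0 0 85",
)

```text
t: 28.1
position: [0.4509, 0.2955, 0.2341]
ee_rot: [2.13, 2.308, 0.004]
wrist_force: [-0.4, 0.3, 0.8]
finger_gap: 0.085
```

```bash
python3 - <<'E'
from h import *
plan(.606,-.026,.235,0.131)
f=grab("wrist","w10")
E
```

```text
pos [0.4509 0.2955 0.2341] yaw 1.6508 shift mm [-332.9  128.9   -0.9] roll -0.051 q6 0.371 gap 0.085 F [-0.4  0.3  0.8] t 28.1
```

View pics/w10.png

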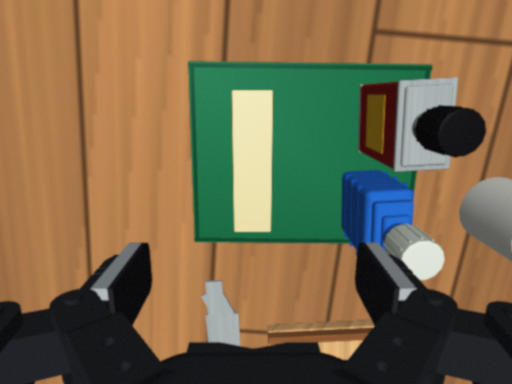

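servo_tool(
  deltas="-12 4 0 0 85;-25 9 0 0 85;-38 15 0 0 85;-40 16 0 0 85;-40 16 0 0 85;-40 16 0 0 85;-40 16 0 0 85;-40 16 0 0 85;-32 12 0 0 85;-18 6 0 0 85;-8 3 0 -0.05 85;0 0 0 0 85;0 0 0 0 85",
)

```text
t: 29.45
position: [0.6047, -0.0259, 0.2317]
ee_rot: [-2.072, -2.358, 0.001]
wrist_force: [-1.3, -0.0, 0.9]
finger_gap: 0.0848
```

```bash
python3 - <<'E'
from h import *
plan(.606,-.026,.235,0.131)
f=grab("wrist","w11")
hsv=cv2.cvtColor(f["img"],cv2.COLOR_RGB2HSV)
dk=cv2.inRange(hsv,(85,15,35),(130,180,110))
wbox(f,dk,(60,290,215,320),.055,"coarse")
E
```

```text
pos [ 0.6047 -0.0259  0.2317] yaw 1.6998 shift mm [-0.2  1.2 -3.3] roll -0.002 q6 -0.287 gap 0.0848 F [-1.3 -0.   0.9] t 29.45
coarse ctr 606.4 -25.5 LxW 177.0 53.1 yaw of long axis vs +y 0.136
```

View pics/w11.png

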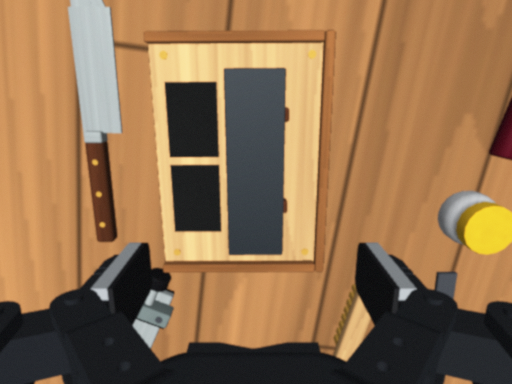

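```bash
python3 - <<'E'
from h import *
plan(.475,-.30,.30,-.29)
E
```

```text
pos [ 0.6048 -0.0256  0.232 ] yaw 1.7006 shift mm [-255.3 -164.3  -68. ] roll 0.4198 q6 -0.287 gap 0.085 F [-0.4 -0.3 -0.8] t 29.5
```

servo_tool(
  deltas="-12 -8 -6 0 85;-25 -16 -10 0 85;-36 -23 -12 0 85;-38 -24 -12 0 85;-38 -24 -12 0 85;-38 -24 -10 0 85;-34 -22 -6 0 85;-22 -15 0 0 85;-12 -8 0 0 85;0 0 0 0.14 85;0 0 0 0.14 85;0 0 0 0.14 85;0 0 0 0 85;0 0 0 0 85",
)

```text
t: 30.9
position: [0.476, -0.2998, 0.3008]
ee_rot: [-2.516, -1.882, -0.0]
wrist_force: [-0.8, 0.3, 0.3]
finger_gap: 0.0849
```

```bash
python3 - <<'E'
from h import *
plan(.475,-.30,.30,-.29)
f=grab("wrist","w12")
E
```

```text
pos [ 0.476  -0.2998  0.3008] yaw 1.2845 shift mm [-0.5 -0.9  0.8] roll 0.0037 q6 -0.4 gap 0.0849 F [-0.8  0.3  0.3] t 30.9
```

View pics/w12.png

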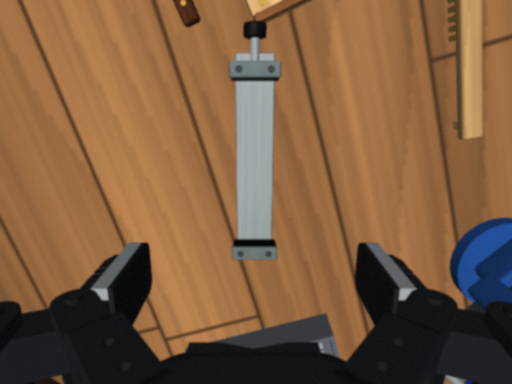

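```bash
python3 - <<'E'
from h import *
a=cv2.imread("pics/w12.png")
cv2.imwrite("pics/w12z.png",np.hstack([cv2.resize(a[50:110,220:290],None,fx=5.5,fy=5.5,interpolation=cv2.INTER_CUBIC),cv2.resize(a[215:275,220:290],None,fx=5.5,fy=5.5,interpolation=cv2.INTER_CUBIC)]))
E
```

```text
(no output)
```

View pics/w12z.png

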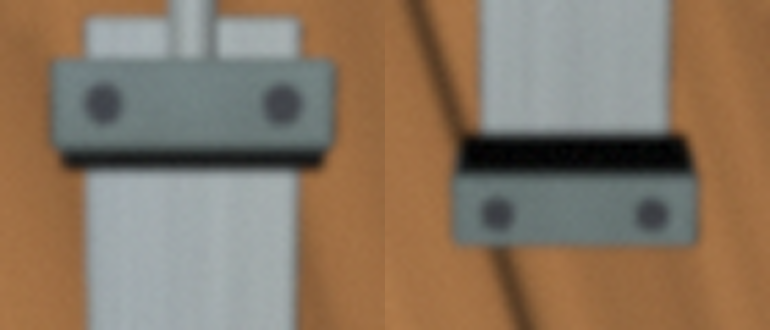

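```bash
python3 - <<'E'
from h import *
f=load("w12")
A=lambda u,v:(220+u/5.5-.4,50+v/5.5-.4)
B=lambda u,v:(220+u/5.5-.4,215+v/5.5-.4)
a=onz(f,[A(52,150),A(335,150)],.04)*1000;b=onz(f,[B(68,172),B(312,172)],.04)*1000
print(a.round(1),b.round(1),np.linalg.norm(a[0]-a[1]),np.linalg.norm(b[0]-b[1]))
m=a.mean(0)-b.mean(0);print("mid",(a.mean(0)+b.mean(0))/2,"len",np.linalg.norm(m),"yaw",np.arctan2(-m[0],m[1]), np.arctan2(*(a[1]-a[0])[1::-1]),np.arctan2(*(b[1]-b[0])[1::-1]))
# bar edges at z .02
c=onz(f,[A(87,200),A(299,200)],.02)*1000; d=onz(f,[B(97,60),B(285,60)],.02)*1000
m2=c.mean(0)-d.mean(0);print(c.mean(0),d.mean(0),np.arctan2(-m2[0],m2[1]),np.linalg.norm(c[0]-c[1]),np.linalg.norm(d[0]-d[1]))
E
```

```text
[[ 474.7 -210.3   40. ]
 [ 529.7 -226.5   40. ]] [[ 417.  -406.5   40. ]
 [ 471.1 -422.4   40. ]] 57.27253406133173 56.380020389049
mid [ 473.14781571 -316.40542868   40.        ] len 204.4578440192709 yaw -0.28815985619241963 -0.2855335998714873 -0.2855235240887519
[ 499.58792139 -227.29442766   20.        ] [ 449.93949976 -395.51341142   20.        ] -0.2869936171082801 45.33476180491691 44.82937135573543
```

```bash
python3 - <<'E'
from h import *
plan(.6064,-.0257,.22,.134)
E
```

```text
pos [ 0.4761 -0.2999  0.3008] yaw 1.284 shift mm [299.8  47.4  80.9] roll -0.4208 q6 -0.399 gap 0.0851 F [0.6 0.5 0.4] t 30.95
```

servo_tool(
  deltas="12 2 0 0 85;25 4 4 0 85;36 6 10 0 85;38 6 12 0 85;38 6 12 0 85;38 6 12 0 85;38 6 12 0 85;36 6 10 0 85;25 3.5 6 0 85;13.8 2 3 0 85;0 0 0 -0.14 85;0 0 0 -0.14 85;0 0 0 -0.141 85;0 0 0 0 85;0 0 0 0 85",
)

```text
t: 32.45
position: [0.6072, -0.0269, 0.2199]
ee_rot: [2.074, 2.359, -0.0]
wrist_force: [0.7, -0.3, 0.1]
finger_gap: 0.0847
```

```bash
python3 - <<'E'
from h import *
plan(.6064,-.0257,.023,.134)
f=grab("wrist","w13")
hsv=cv2.cvtColor(f["img"],cv2.COLOR_RGB2HSV)
dk=cv2.inRange(hsv,(85,15,35),(130,180,110))
wbox(f,dk,(30,290,215,320),.055,"coarse")
E
```

```text
pos [ 0.6072 -0.0269  0.2199] yaw 1.699 shift mm [  1.3  -0.7 196.9] roll -0.0058 q6 -0.287 gap 0.0847 F [ 0.7 -0.3  0.1] t 32.45
coarse ctr 606.2 -25.2 LxW 176.3 53.0 yaw of long axis vs +y 0.136
```

servo_tool(
  deltas="1 -0.5 15 -0.005 85;0 0 30 0 85;0 0 36 0 85;0 0 36 0 85;0 0 34 0 85;0 0 25 0 85;0 0 15 0 85;0 0 6 0 85;0 0 3 0 85;0 0 0 0 85;0 0 0 0 85",
)

```text
t: 33.6
position: [0.6075, -0.0261, 0.0207]
ee_rot: [2.065, 2.366, 0.002]
wrist_force: [0.1, 0.6, 0.6]
finger_gap: 0.0849
```

```bash
python3 - <<'E'
from h import *
plan(.6064,-.0257,.019,.134)
f=grab("wrist","w14")
E
```

```text
pos [ 0.6075 -0.0261  0.0207] yaw 1.7065 shift mm [ 0.5 -1.   1.7] roll 0.0017 q6 -0.293 gap 0.0849 F [0.1 0.6 0.6] t 33.6
```

View pics/w14.png

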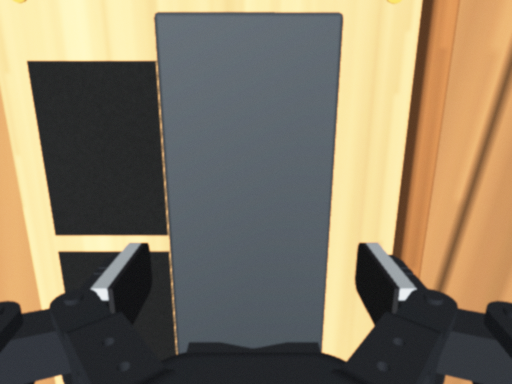

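servo_tool(
  deltas="0 0 0 0 70;0 0 0 0 62;0 0 0 0 57;0 0 0 0 52;0 0 0 0 45;0 0 0 0 42;0 0 0 0 42;0 0 0 0 42;0 0 0 0 42",
)

```text
t: 34.55
position: [0.6066, -0.0259, 0.0203]
ee_rot: [2.065, 2.367, -0.0]
wrist_force: [-2.0, 0.1, 6.2]
finger_gap: 0.0542
```

servo_tool(
  deltas="0 0 -4 0 42;0 0 -10 0 42;0 0 -20 0 42;0 0 -25 0 42;0 0 -25 0 42;0 0 -15 0 42;0 0 -8 0 42;0 0 0 0 42;0 0 0 0 42",
)

```text
t: 35.45
position: [0.6058, -0.0257, 0.1257]
ee_rot: [-2.064, -2.366, 0.002]
wrist_force: [-0.5, 0.4, -6.1]
finger_gap: 0.0542
```

```bash
python3 - <<'E'
from h import *
plan(.4731,-.3164,.13,-.2865)
f=grab("wrist","w15");grab("side","s15")
cv2.imwrite("pics/j15.png",np.hstack([cv2.imread("pics/s15.png")[50:350,160:460],cv2.imread("pics/w15.png")[:300,56:456]]))
E
```

```text
pos [ 0.6058 -0.0257  0.1257] yaw 1.7067 shift mm [-270.  -170.9   -4.1] roll 0.4224 q6 -0.293 gap 0.0542 F [-0.5  0.4 -6.1] t 35.45
```

View pics/j15.png

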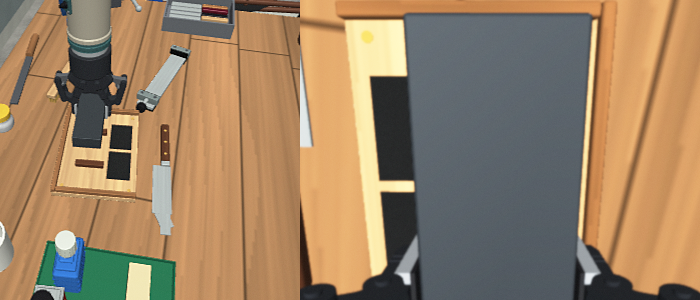

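```bash
python3 - <<'E'
from h import *
f=load("w15");s=ctrl.observe();R=Ro.from_rotvec(s["ee_rot"]).as_matrix()
p=onz(f,[(162,13.5),(247,13.5),(171,250),(234,250)],.1604)
print(((p-s["position"])@R*1000).round(1))
E
```

```text
[[ 89.2 -25.6 -35. ]
 [ 89.2  -1.4 -35.1]
 [ 15.9 -27.6 -35.1]
 [ 15.9  -6.1 -35.1]]
```

```bash
python3 - <<'E'
from h import *
f=load("w15");s=ctrl.observe();R=Ro.from_rotvec(s["ee_rot"]).as_matrix()
g=cv2.cvtColor(f["img"],cv2.COLOR_RGB2HSV);m=cv2.inRange(g,(85,15,35),(130,180,130))
for v in range(30,230,25):
    x=np.where(m[v,150:360])[0]+150
    p=onz(f,[(x[0]-.5,v),(x[-1]+.5,v)],.1604);print(v,x[0],x[-1],((p-s["position"])@R*1000)[:,:2].round(1).tolist())
plan(.4731,-.3164,.13,-.2865)
E
```

```text
30 161 345 [[84.9, -26.3], [84.9, 26.9]]
55 163 344 [[78.2, -26.2], [78.2, 27.1]]
80 150 342 [[71.2, -30.5], [71.2, 27.0]]
105 151 340 [[63.9, -30.8], [64.0, 26.9]]
130 154 339 [[56.4, -30.5], [56.5, 27.1]]
155 167 337 [[48.6, -27.0], [48.6, 27.0]]
180 171 335 [[40.5, -26.2], [40.5, 26.9]]
205 150 333 [[32.0, -33.6], [32.1, 26.7]]
pos [ 0.6056 -0.0257  0.1252] yaw 1.7068 shift mm [-270.  -170.7   -4.5] roll 0.4225 q6 -0.293 gap 0.0542 F [ 0.6 -0.1 -6.1] t 35.55
```

servo_tool(
  deltas="-8 -5 0 0 42;-18 -11 0 0 42;-28 -18 0 0 42;-32 -20 0 0 42;-32 -20 0 0 42;-32 -20 0 0 42;-32 -20 0 0 42;-32 -20 0 0 42;-28 -18 0 0 42;-18 -12 0 0 42;-10 -7 0 0 42;0 0 0 0.08 42;0 0 0 0.13 42;0 0 0 0.13 42;0 0 0 0.0825 42;0 0 0 0 42;0 0 0 0 42",
)

```text
t: 37.25
position: [0.4737, -0.3161, 0.1264]
ee_rot: [-2.513, -1.884, 0.0]
wrist_force: [0.7, -0.2, -5.9]
finger_gap: 0.0543
```

```bash
python3 - <<'E'
from h import *
plan(.4731,-.3164,.04,-.2865)
f=grab("wrist","w16")
E
```

```text
pos [ 0.4737 -0.3161  0.1264] yaw 1.2865 shift mm [-0.4 -0.5 86.4] roll 0.0022 q6 -0.426 gap 0.0543 F [ 0.7 -0.2 -5.9] t 37.25
```

View pics/w16.png

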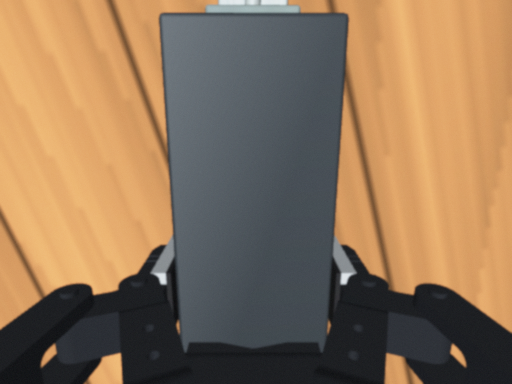

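servo_tool(
  deltas="0 0 10 0 42;0 0 20 0 42;0 0 26 0 42;0 0 18 0 42;0 0 10 0 42;0 0 3 0 42;0 0 0 0 42;0 0 0 0 42",
)

```text
t: 38.1
position: [0.4745, -0.3172, 0.0405]
ee_rot: [2.514, 1.881, 0.001]
wrist_force: [-0.7, -0.0, -5.3]
finger_gap: 0.0542
```

```bash
python3 - <<'E'
from h import *
plan(.4731,-.3164,.0133,-.2865)
f=grab("wrist","w17");f=grab("side","s17")
cv2.imwrite("pics/j17.png",np.hstack([cv2.resize(cv2.imread("pics/s17.png")[60:210,250:400],None,fx=2,fy=2),cv2.imread("pics/w17.png")[:300,56:456]]))
E
```

```text
pos [ 0.4745 -0.3172  0.0405] yaw 1.2844 shift mm [ 0.4 -1.7 27.2] roll 0.0001 q6 -0.425 gap 0.0542 F [-0.7 -0.  -5.3] t 38.1
```

View pics/j17.png

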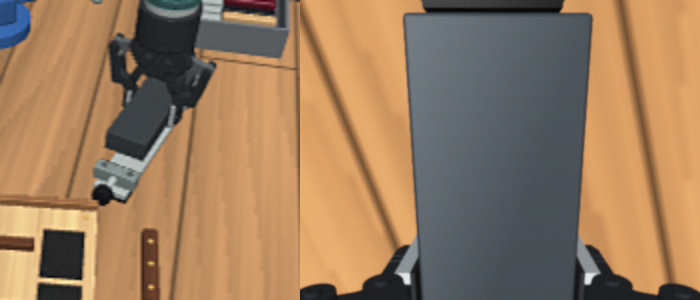

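servo_tool(
  deltas="0 -1.5 4 0 42;0 0 8 0 42;0 0 8 0 42;0 0 3 0 42;0 0 0 0 42;0 0 0 0 42",
)

```text
t: 38.8
position: [0.4724, -0.3162, 0.0165]
ee_rot: [-2.516, -1.881, 0.0]
wrist_force: [0.6, 0.1, -5.9]
finger_gap: 0.0541
```

servo_tool(
  deltas="0 0 1.5 0 42;0 0 0 0 42",
)

```text
t: 39.0
position: [0.4725, -0.3162, 0.0153]
ee_rot: [2.516, 1.881, 0.0]
wrist_force: [0.2, -0.2, -5.9]
finger_gap: 0.0544
```

servo_tool(
  deltas="0 0 1 0 42;0 0 0 0 42",
)

```text
t: 39.2
position: [0.4724, -0.3161, 0.0142]
ee_rot: [2.516, 1.882, -0.0]
wrist_force: [0.5, -0.0, -5.7]
finger_gap: 0.0542
```

servo_tool(
  deltas="0 0 1 0 42;0 0 0 0 42",
)

```text
t: 39.4
position: [0.4725, -0.3162, 0.0133]
ee_rot: [2.516, 1.881, 0.0]
wrist_force: [-0.3, 0.3, -5.6]
finger_gap: 0.0541
```

servo_tool(
  deltas="0 0 0.7 0 42;0 0 0 0 42",
)

```text
t: 39.6
position: [0.4725, -0.3163, 0.0133]
ee_rot: [2.515, 1.881, 0.0]
wrist_force: [-1.9, 0.9, 2.7]
finger_gap: 0.0543
```

Contact at the expected height. Release, rise and check.

servo_tool(
  deltas="0 0 0 0 58;0 0 0 0 66;0 0 0 0 85;0 0 0 0 85;0 0 0 0 85;0 0 -8 0 85;0 0 -20 0 85;0 0 -36 0 85;0 0 -40 0 85;0 0 -40 0 85;0 0 -36 0 85;0 0 -20 0 85;0 0 -10 0 85;0 0 0 0 85;0 0 0 0 85",
)

```text
t: 41.1
position: [0.4718, -0.3156, 0.2215]
ee_rot: [-2.514, -1.88, 0.001]
wrist_force: [-0.1, 0.2, -0.1]
finger_gap: 0.0849
```

```bash
python3 - <<'E'
from h import *
plan(.45,.295,.235,.08)
f=grab("wrist","w18")
hsv=cv2.cvtColor(f["img"],cv2.COLOR_RGB2HSV)
dk=cv2.inRange(hsv,(85,15,35),(130,180,105))
wbox(f,dk,(20,300,190,320),.048,"coarse")
E
```

```text
pos [ 0.4718 -0.3156  0.2215] yaw 1.2843 shift mm [ 579.6 -193.5  -12.8] roll -0.3665 q6 -0.426 gap 0.0849 F [-0.1  0.2 -0.1] t 41.1
coarse ctr 472.8 -316.3 LxW 179.6 52.9 yaw of long axis vs +y -0.2881
```

View pics/w18.png

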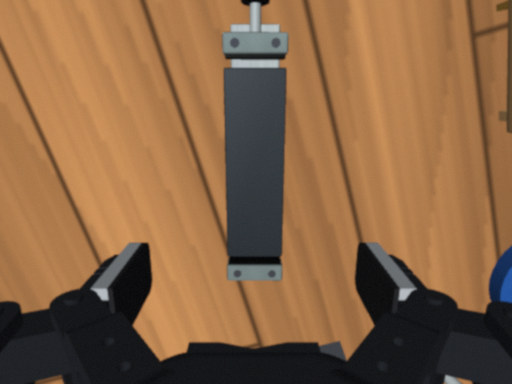

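servo_tool(
  deltas="12 -4 0 0 85;25 -8.4 -2 0 85;38 -12.7 -2 0 85;40 -13.3 -2 0 85;40 -13.3 -2 0 85;40 -13.3 -2 0 85;40 -13.3 -2 0 85;40 -13.3 0 0 85;40 -13.3 0 0 85;40 -13.3 0 0 85;40 -13.3 0 0 85;40 -13.3 0 0 85;40 -13.3 0 0 85;40 -13.3 0 0 85;30 -10 0 0 85;22 -7.5 0 0 85;10 -3.5 0 0 85;2.6 -1 0 0 85;0 0 0 0 85",
)

```text
t: 43.05
position: [0.4502, 0.294, 0.2339]
ee_rot: [2.515, 1.882, -0.003]
wrist_force: [-0.2, -0.6, 0.7]
finger_gap: 0.0852
```

servo_tool(
  deltas="0 0 0 -0.12 80;0 0 0 -0.13 80;0 0 0 -0.1165 80;0 0 0 0 80;0 0 0 0 80",
)

```text
t: 43.55
position: [0.4508, 0.2934, 0.2345]
ee_rot: [2.135, 2.304, -0.001]
wrist_force: [0.8, 0.8, -0.9]
finger_gap: 0.08
```

```bash
python3 - <<'E'
from h import *
plan(.4505,.2953,.0155,.08)
f=grab("wrist","w19")
hsv=cv2.cvtColor(f["img"],cv2.COLOR_RGB2HSV)
wbox(f,cv2.inRange(hsv,(20,30,190),(32,110,255)),(50,300,180,330),.048,"fine")
E
```

```text
pos [0.4508 0.2934 0.2345] yaw 1.647 shift mm [ 2.00e+00 -1.00e-01  2.19e+02] roll -0.0038 q6 0.372 gap 0.08 F [ 0.8  0.8 -0.9] t 43.55
fine ctr 450.7 297.0 LxW 138.4 37.6 yaw of long axis vs +y 0.0812
```

View pics/w19.png

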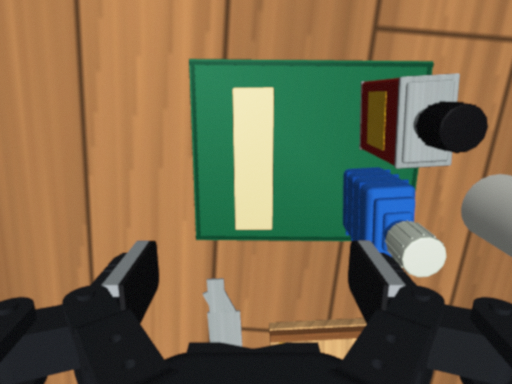

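servo_tool(
  deltas="3.6 0 15 -0.004 80;0 0 32 0 80;0 0 40 0 80;0 0 40 0 80;0 0 36 0 80;0 0 26 0 80;0 0 16 0 80;0 0 8 0 80;0 0 5 0 80;0 0 0 0 70;0 0 0 0 55;0 0 0 0 45;0 0 0 0 40;0 0 0 0 34;0 0 0 0 26;0 0 0 0 26;0 0 0 0 26;0 0 0 0 26",
)

```text
t: 45.4
position: [0.4509, 0.2984, 0.0174]
ee_rot: [2.126, 2.312, 0.002]
wrist_force: [-0.1, 0.2, 6.9]
finger_gap: 0.0373
```

servo_tool(
  deltas="0 0 -5 0 26;0 0 -12 0 26;0 0 -25 0 26;0 0 -30 0 26;0 0 -30 0 26;0 0 -20 0 26;0 0 -8 0 26;0 0 0 0 26;0 0 0 0 26",
)

```text
t: 46.3
position: [0.4495, 0.2977, 0.1455]
ee_rot: [-2.126, -2.312, 0.003]
wrist_force: [-0.4, 0.9, -3.6]
finger_gap: 0.0369
```

```bash
python3 - <<'E'
from h import *
plan(.6062,-.0261,.14,.133)
f=grab("wrist","w20")
E
```

```text
pos [0.4495 0.2977 0.1455] yaw 1.6548 shift mm [-335.8  129.     5.6] roll -0.049 q6 0.372 gap 0.0369 F [-0.4  0.9 -3.6] t 46.3
```

View pics/w20.png

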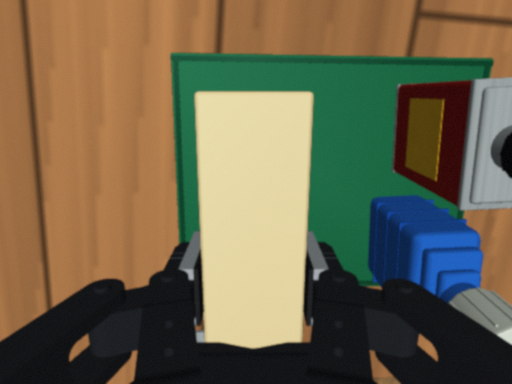

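servo_tool(
  deltas="-10 0 -10 0 26;-22 0 -10 0 26;-34 0 0 0 26;-36 5 0 0 26;-36 12 0 0 26;-36 18 0 0 26;-36 22 0 0 26;-36 22 0 0 26;-34 20 0 0 26;-28 16 0 0 26;-18 9 0 0 26;-9.8 5 0 0 26;0 0 0 -0.049 26;0 0 0 0 26;0 0 0 0 26",
)

```text
t: 47.85
position: [0.6062, -0.0248, 0.1664]
ee_rot: [-2.068, -2.363, 0.001]
wrist_force: [-0.0, -0.3, -3.4]
finger_gap: 0.0374
```

```bash
python3 - <<'E'
from h import *
plan(.6062,-.0261,.0415,.133)
s=ctrl.observe();R=Ro.from_rotvec(s["ee_rot"]).as_matrix()
f=grab("wrist","w21")
hsv=cv2.cvtColor(f["img"],cv2.COLOR_RGB2HSV);m=cv2.inRange(hsv,(20,30,190),(32,110,255))
zt=s["position"][2]-.0174+.048
for v in range(100,240,30):
    x=np.where(m[v,190:325])[0]+190
    p=onz(f,[(x[0]-.5,v),(x[-1]+.5,v)],zt);print(v,x[0],x[-1],((p-s["position"])@R*1000)[:,:2].round(1).tolist())
y=np.where(m[50:200,254])[0]+50;p=onz(f,[(254,y[0]-.5)],zt);print("end",((p-s["position"])@R*1000)[:,:2])
E
```

```text
pos [ 0.6062 -0.0248  0.1664] yaw 1.7037 shift mm [-1.300e+00 -1.000e-01  1.249e+02] roll -0.0001 q6 -0.289 gap 0.0374 F [-0.  -0.3 -3.4] t 47.85
100 196 311 [[65.4, -17.9], [65.4, 18.5]]
130 197 310 [[56.0, -18.0], [56.1, 18.6]]
160 198 309 [[46.3, -18.1], [46.3, 18.7]]
190 200 307 [[36.0, -17.8], [36.1, 18.5]]
220 201 306 [[25.3, -17.9], [25.3, 18.6]]
end [[67.94315295  0.47337199]]
```

View pics/w21.png

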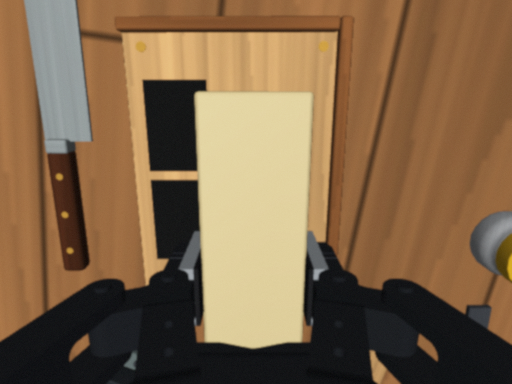

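servo_tool(
  deltas="0.7 0 10 0 26;0 0 22 0 26;0 0 32 0 26;0 0 28 0 26;0 0 15 0 26;0 0 8 0 26;0 0 3 0 26;0 0 0 0 26;0 0 0 0 26",
)

```text
t: 48.8
position: [0.6079, -0.0251, 0.0495]
ee_rot: [2.068, 2.363, 0.002]
wrist_force: [0.4, 0.0, -2.8]
finger_gap: 0.0374
```

```bash
python3 - <<'E'
from h import *
plan(.6062,-.0256,.0404,.133)
f=grab("wrist","w22")
E
```

```text
pos [ 0.6079 -0.0251  0.0495] yaw 1.7039 shift mm [-0.3 -1.7  9.1] roll 0.0001 q6 -0.289 gap 0.0374 F [ 0.4  0.  -2.8] t 48.8
```

View pics/w22.png

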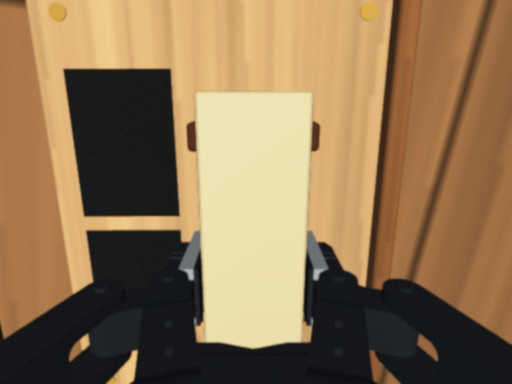

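servo_tool(
  deltas="0 -1.5 3 0 26;0 0 3 0 26;0 0 0 0 26;0 0 0 0 26",
)

```text
t: 49.25
position: [0.6054, -0.0253, 0.0424]
ee_rot: [-2.069, -2.364, 0.0]
wrist_force: [0.0, 0.5, -4.1]
finger_gap: 0.0372
```

servo_tool(
  deltas="0 0 1 0 26;0 0 0 0 26",
)

```text
t: 49.45
position: [0.6055, -0.0253, 0.0414]
ee_rot: [2.069, 2.364, -0.0]
wrist_force: [-0.0, 0.5, -3.9]
finger_gap: 0.037
```

servo_tool(
  deltas="0 0 1 0 26;0 0 0 0 26",
)

```text
t: 49.65
position: [0.6056, -0.0252, 0.0404]
ee_rot: [2.069, 2.364, 0.0]
wrist_force: [0.4, -0.4, -3.2]
finger_gap: 0.0374
```

servo_tool(
  deltas="0 0 0.8 0 26;0 0 0 0 26",
)

```text
t: 49.85
position: [0.6056, -0.0253, 0.0404]
ee_rot: [2.069, 2.364, 0.0]
wrist_force: [-1.6, -0.4, 2.7]
finger_gap: 0.037
```

servo_tool(
  deltas="0 0 0 0 42;0 0 0 0 50;0 0 0 0 65;0 0 0 0 65;0 0 -8 0 65;0 0 -20 0 65;0 0 -36 0 75;0 0 -40 0 75;0 0 -40 0 75;0 0 -40 0 75;0 0 -25 0 75;0 0 -10 0 75;0 0 0 0 75;0 0 0 0 75",
)

```text
t: 51.25
position: [0.6047, -0.0251, 0.2573]
ee_rot: [-2.068, -2.363, 0.002]
wrist_force: [0.2, -0.6, -0.2]
finger_gap: 0.0749
```

```bash
python3 - <<'E'
from h import *
plan(.5805,.3500,.30,.131)
f=grab("wrist","w23");hsv=cv2.cvtColor(f["img"],cv2.COLOR_RGB2HSV)
wbox(f,cv2.inRange(hsv,(20,30,190),(32,110,255)),(50,300,210,300),.071,"fine")
blk=cv2.inRange(hsv,(0,0,0),(255,255,35))
wbox(f,blk,(65,168,150,225),.015,"inlay bottle");wbox(f,blk,(165,244,160,228),.015,"inlay tin")
E
```

```text
pos [ 0.6047 -0.0251  0.2573] yaw 1.7038 shift mm [375.   25.6 -42.5] roll 0.002 q6 -0.289 gap 0.0749 F [ 0.2 -0.6 -0.2] t 51.25
fine ctr 606.1 -26.6 LxW 140.4 38.7 yaw of long axis vs +y 0.1323
inlay bottle ctr 537.1 7.1 LxW 72.1 49.4 yaw of long axis vs +y 0.1341
inlay tin ctr 548.7 -77.5 LxW 68.9 49.2 yaw of long axis vs +y 0.1346
```

View pics/w23.png

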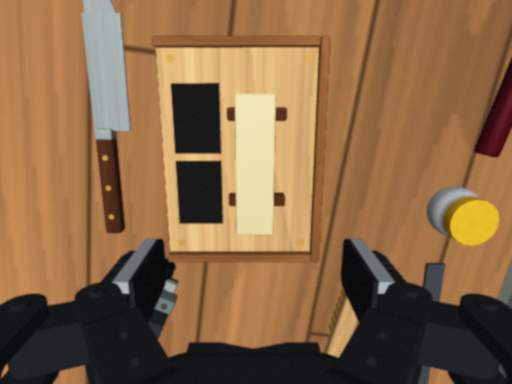

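servo_tool(
  deltas="12 1 -4 0 70;25 1.6 -10 0 70;38 3 -15 0 70;40 3 -13 0 70;40 3 0 0 70;40 3 0 0 70;40 3 0 0 70;40 3 0 0 70;40 2 0 0 70;30 1.5 0 0 70;20 1.5 0 0 70;8 0 0 0 70;2 0 0 0 70;0 0 0 0 70;0 0 0 0 70",
)

```text
t: 52.8
position: [0.5815, 0.3485, 0.3008]
ee_rot: [2.07, 2.362, -0.001]
wrist_force: [-0.0, -0.1, -0.4]
finger_gap: 0.0701
```

```bash
python3 - <<'E'
from h import *
plan(.5807,.3501,.1205,.132)
f=grab("wrist","w24")
E
```

```text
pos [0.5815 0.3485 0.3008] yaw 1.7022 shift mm [  1.9  -0.6 180.3] roll -0.0006 q6 0.306 gap 0.0701 F [-0.  -0.1 -0.4] t 52.8
```

View pics/w24.png

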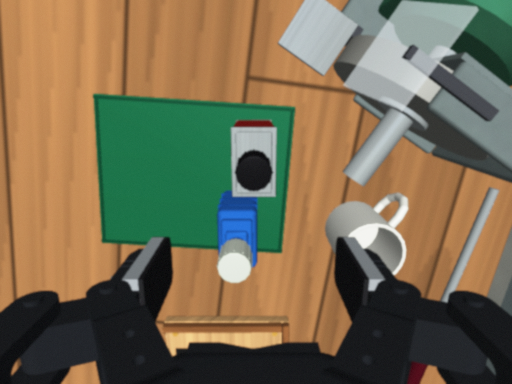

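Tin where it was left (cap at about (254,170)). Down and grip.

servo_tool(
  deltas="1.5 -0.5 15 0 70;0 0 30 0 70;0 0 36 0 70;0 0 36 0 70;0 0 32 0 70;0 0 20 0 70;0 0 9 0 70;0 0 2 0 70;0 0 0 0 70;0 0 0 0 70;0 0 0 0 40;0 0 0 0 34;0 0 0 0 28;0 0 0 0 20;0 0 0 0 20;0 0 0 0 20;0 0 0 0 20",
)

```text
t: 54.55
position: [0.5811, 0.3516, 0.1216]
ee_rot: [2.068, 2.364, 0.003]
wrist_force: [0.7, 0.1, 6.9]
finger_gap: 0.0309
```

servo_tool(
  deltas="0 0 -6 0 20;0 0 -15 0 20;0 0 -28 0 20;0 0 -36 0 20;0 0 -36 0 20;0 0 -30 0 20;0 0 -22 0 20;0 0 -12 0 20;0 0 0 0 20;0 0 0 0 20",
)

```text
t: 55.55
position: [0.5798, 0.351, 0.3037]
ee_rot: [-2.068, -2.363, 0.005]
wrist_force: [-0.8, -0.4, -4.2]
finger_gap: 0.0308
```

```bash
python3 - <<'E'
from h import *
plan(.5475,-.0755,.305,.132)
f=grab("wrist","w25")
E
```

```text
pos [0.5798 0.351  0.3037] yaw 1.7038 shift mm [-418.4  -88.6   -0.5] roll 0.001 q6 0.309 gap 0.0308 F [-0.8 -0.4 -4.2] t 55.55
```

View pics/w25.png

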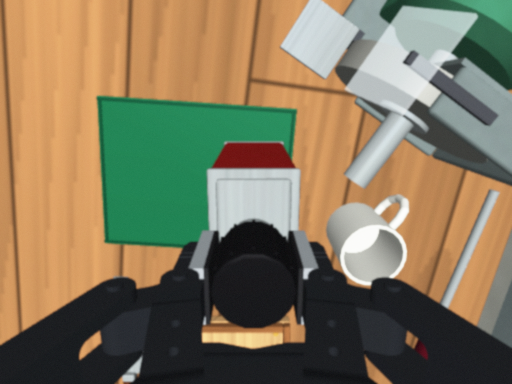

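servo_tool(
  deltas="-10 -2 0 0 20;-20 -4 0 0 20;-30 -6 0 0 20;-36 -8 0 0 20;-36 -8 0 0 20;-36 -8 0 0 20;-36 -8 0 0 20;-36 -8 0 0 20;-36 -8 0 0 20;-36 -8 0 0 20;-36 -8 0 0 20;-30 -6 0 0 20;-20 -3.5 0 0 20;-14 -2 0 0 20;-5.4 -1 0 0 20;0 0 0 0 20;0 0 0 0 20",
)

```text
t: 57.3
position: [0.5479, -0.0734, 0.3056]
ee_rot: [-2.068, -2.364, -0.001]
wrist_force: [-0.6, 0.3, -3.3]
finger_gap: 0.0306
```

servo_tool(
  deltas="0 0 10 0 20;0 0 22 0 20;0 0 34 0 20;0 0 30 0 20;0 0 20 0 20;0 0 10 0 20;0 0 4 0 20;0 0 0 0 20;0 0 0 0 20",
)

```text
t: 58.2
position: [0.5491, -0.0742, 0.1768]
ee_rot: [2.067, 2.363, 0.002]
wrist_force: [-0.6, -0.1, -3.9]
finger_gap: 0.0307
```

```bash
python3 - <<'E'
from h import *
plan(.5475,-.0745,.1325,.132)
f=grab("wrist","w26")
E
```

```text
pos [ 0.5491 -0.0742  0.1768] yaw 1.7042 shift mm [-0.  -1.7 44.3] roll 0.0014 q6 -0.393 gap 0.0307 F [-0.6 -0.1 -3.9] t 58.2
```

View pics/w26.png

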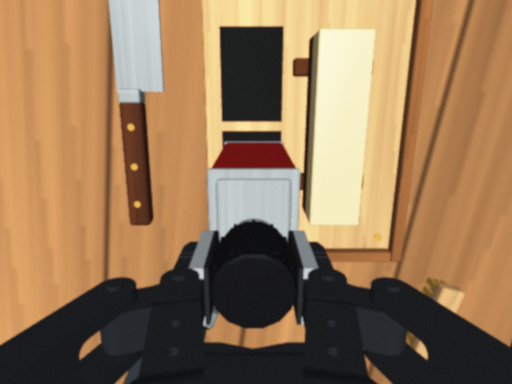

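servo_tool(
  deltas="0 -1.2 8 0 20;0 0 14 0 20;0 0 10 0 20;0 0 5 0 20;0 0 2 0 20;0 0 0 0 20;0 0 0 0 20",
)

```text
t: 58.95
position: [0.5473, -0.0744, 0.1371]
ee_rot: [2.068, 2.363, 0.001]
wrist_force: [0.4, -0.6, -3.4]
finger_gap: 0.0305
```

```bash
python3 - <<'E'
from h import *
plan(.5477,-.0748,.1325,.132)
f=grab("wrist","w27")
E
```

```text
pos [ 0.5473 -0.0744  0.1371] yaw 1.7038 shift mm [-0.4  0.3  4.6] roll 0.001 q6 -0.394 gap 0.0305 F [ 0.4 -0.6 -3.4] t 58.95
```

View pics/w27.png

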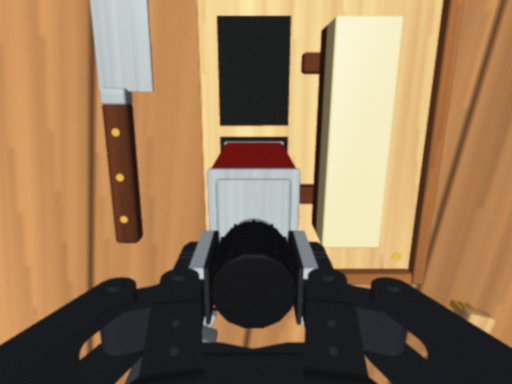

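servo_tool(
  deltas="0 0 2 0 20;0 0 1 0 20;0 0 0 0 20;0 0 0 0 20",
)

```text
t: 59.4
position: [0.5469, -0.0743, 0.1337]
ee_rot: [2.069, 2.364, -0.0]
wrist_force: [0.4, 0.7, -4.1]
finger_gap: 0.0303
```

servo_tool(
  deltas="0 0 1 0 20;0 0 0 0 20",
)

```text
t: 59.6
position: [0.547, -0.0743, 0.1327]
ee_rot: [2.069, 2.364, 0.0]
wrist_force: [0.6, 0.4, -4.3]
finger_gap: 0.0307
```

servo_tool(
  deltas="0 0 1 0 20;0 0 0 0 20",
)

```text
t: 59.8
position: [0.5472, -0.0744, 0.1325]
ee_rot: [2.068, 2.364, 0.001]
wrist_force: [-1.3, 0.3, 3.1]
finger_gap: 0.0307
```

Contact at the expected height; release and look from above.

servo_tool(
  deltas="0 0 0 0 36;0 0 0 0 45;0 0 0 0 70;0 0 0 0 70;0 0 0 0 70;0 0 -10 0 70;0 0 -25 0 70;0 0 -36 0 70;0 0 -36 0 70;0 0 -20 0 70;0 0 -8 0 70;0 0 0 0 70;0 0 0 0 70",
)

```text
t: 61.1
position: [0.5462, -0.0741, 0.2656]
ee_rot: [-2.068, -2.363, 0.001]
wrist_force: [-0.7, -0.1, 0.2]
finger_gap: 0.0699
```

```bash
python3 - <<'E'
from h import *
plan(.575,.2576,.265,.132)
f=grab("wrist","w28")
E
```

```text
pos [ 0.5462 -0.0741  0.2656] yaw 1.7038 shift mm [325.   72.5   0.7] roll 0.001 q6 -0.394 gap 0.0699 F [-0.7 -0.1  0.2] t 61.1
```

View pics/w28.png

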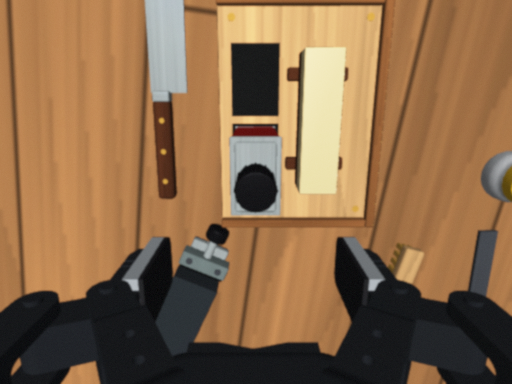

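servo_tool(
  deltas="12 3 0 0 70;25 5.5 0 0 70;38 8.5 0 0 70;40 9 0 0 70;40 9 0 0 70;40 9 0 0 70;40 9 0 0 70;38 8.5 0 0 70;28 6 0 0 70;16 3.5 0 0 70;8 1.5 0 0 70;0 0 0 0 70;0 0 20 0 70;0 0 35 0 70;0 0 38 0 70;0 0 27 0 70;0 0 0 0 70;0 0 0 0 70",
)

```text
t: 62.95
position: [0.5761, 0.2562, 0.1472]
ee_rot: [2.07, 2.362, -0.001]
wrist_force: [0.7, -0.3, 1.1]
finger_gap: 0.0699
```

```bash
python3 - <<'E'
from h import *
plan(.575,.2576,.121,.132)
f=grab("wrist","w29")
E
```

```text
pos [0.5761 0.2562 0.1472] yaw 1.7023 shift mm [ 1.5 -0.9 26.2] roll -0.0005 q6 0.177 gap 0.0699 F [ 0.7 -0.3  1.1] t 62.95
```

View pics/w29.png

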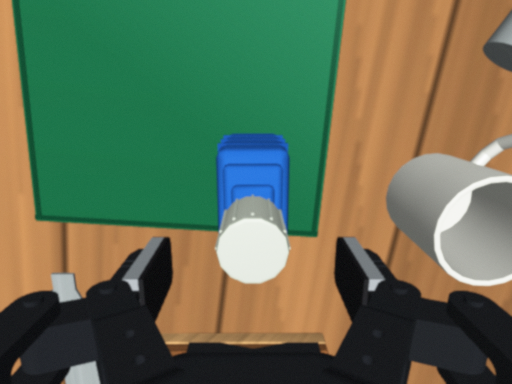

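servo_tool(
  deltas="1.2 -0.5 10 0 70;0 0 11 0 70;0 0 5 0 70;0 0 0 0 70;0 0 0 0 70;0 0 0 0 40;0 0 0 0 34;0 0 0 0 28;0 0 0 0 20;0 0 0 0 20;0 0 0 0 20;0 0 0 0 20",
)

```text
t: 64.2
position: [0.5755, 0.2587, 0.1212]
ee_rot: [2.068, 2.364, 0.002]
wrist_force: [-0.2, -0.6, 3.6]
finger_gap: 0.0305
```

servo_tool(
  deltas="0 0 -6 0 20;0 0 -16 0 20;0 0 -28 0 20;0 0 -28 0 20;0 0 -16 0 20;0 0 -6 0 20;0 0 0 0 20;0 0 0 0 20",
)

```text
t: 65.0
position: [0.574, 0.2582, 0.219]
ee_rot: [-2.068, -2.363, 0.005]
wrist_force: [0.2, -0.7, -3.2]
finger_gap: 0.0307
```

```bash
python3 - <<'E'
from h import *
plan(.5369,.0075,.22,.132)
E
```

```text
pos [0.574  0.2582 0.219 ] yaw 1.7038 shift mm [-243.6  -70.1   -0.6] roll 0.001 q6 0.179 gap 0.0307 F [ 0.2 -0.7 -3.2] t 65.0
```

servo_tool(
  deltas="-10 -3 0 0 20;-22 -6.5 0 0 20;-34 -10 0 0 20;-36 -10.5 0 0 20;-36 -10.5 0 0 20;-36 -10.5 0 0 20;-34 -9.5 0 0 20;-22 -6 0 0 20;-10 -3 0 0 20;-3 -0.6 0 0 20;0 0 0 0 20;0 0 10 0 20;0 0 18 0 20;0 0 12 0 20;0 0 4 0 20;0 0 0 0 20;0 0 0 0 20",
)

```text
t: 66.7
position: [0.5383, 0.0086, 0.177]
ee_rot: [2.068, 2.364, 0.001]
wrist_force: [0.1, 0.4, -2.5]
finger_gap: 0.0305
```

```bash
python3 - <<'E'
from h import *
plan(.5369,.0078,.1322,.132)
f=grab("wrist","w30")
E
```

```text
pos [0.5383 0.0086 0.177 ] yaw 1.7043 shift mm [-0.6 -1.5 44.8] roll 0.0015 q6 -0.247 gap 0.0305 F [ 0.1  0.4 -2.5] t 66.7
```

View pics/w30.png

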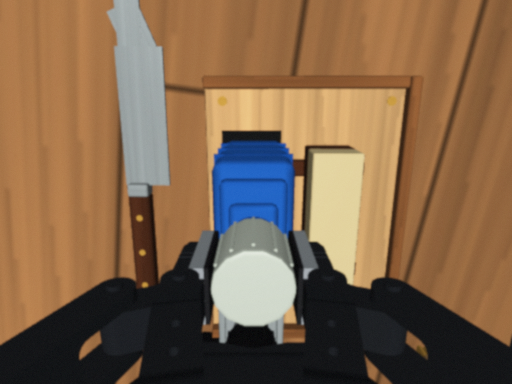

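servo_tool(
  deltas="0 -1 8 0 20;0 0 14 0 20;0 0 10 0 20;0 0 5 0 20;0 0 2 0 20;0 0 0 0 20;0 0 0 0 20",
)

```text
t: 67.45
position: [0.5372, 0.0082, 0.1381]
ee_rot: [2.068, 2.363, 0.001]
wrist_force: [0.3, -0.5, -3.0]
finger_gap: 0.0305
```

```bash
python3 - <<'E'
from h import *
plan(.5369,.0078,.1322,.132)
f=grab("wrist","w31")
E
```

```text
pos [0.5372 0.0082 0.1381] yaw 1.7037 shift mm [-0.3 -0.4  5.9] roll 0.0009 q6 -0.247 gap 0.0305 F [ 0.3 -0.5 -3. ] t 67.45
```

View pics/w31.png

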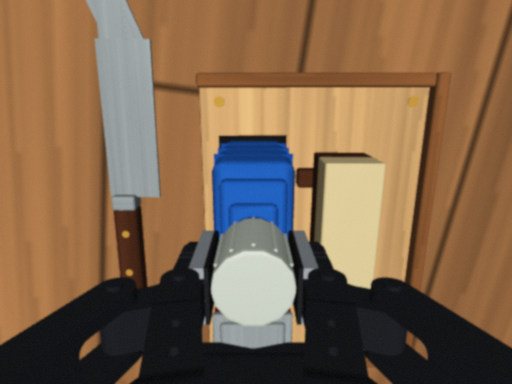

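servo_tool(
  deltas="0 -0.3 3 0 20;0 0 1.5 0 20;0 0 0 0 20;0 0 0 0 20",
)

```text
t: 67.9
position: [0.5364, 0.0082, 0.1331]
ee_rot: [-2.069, -2.364, 0.0]
wrist_force: [0.4, 0.3, -3.5]
finger_gap: 0.0308
```

servo_tool(
  deltas="0 0 1 0 20;0 0 0 0 20",
)

```text
t: 68.1
position: [0.5367, 0.0082, 0.1322]
ee_rot: [2.069, 2.364, 0.0]
wrist_force: [0.6, -1.2, -2.7]
finger_gap: 0.0306
```

servo_tool(
  deltas="0 0 0.8 0 20;0 0 0 0 20",
)

```text
t: 68.3
position: [0.5366, 0.0082, 0.1322]
ee_rot: [2.068, 2.364, 0.0]
wrist_force: [-0.9, 0.4, 4.2]
finger_gap: 0.0307
```

servo_tool(
  deltas="0 0 0 0 36;0 0 0 0 45;0 0 0 0 70;0 0 0 0 70;0 0 0 0 70;0 0 -10 0 70;0 0 -25 0 70;0 0 -36 0 70;0 0 -36 0 70;0 0 -30 0 70;0 0 -15 0 70;-15 0 -7 0 70;-20 0 0 0 70;-6 0 0 0 70;0 0 0 0 70;0 0 0 0 70",
)

```text
t: 69.9
position: [0.5415, -0.0324, 0.2897]
ee_rot: [-2.069, -2.362, 0.001]
wrist_force: [0.4, 0.5, -0.4]
finger_gap: 0.0703
```

```bash
python3 - <<'E'
from h import *
plan(.541,-.034,.29,.131)
f=grab("wrist","w32");grab("side","s32");grab("top","t32")
hsv=cv2.cvtColor(f["img"],cv2.COLOR_RGB2HSV)
def blob(m,r):
    m2=np.zeros_like(m);m2[r[0]:r[1],r[2]:r[3]]=m[r[0]:r[1],r[2]:r[3]]
    m2=cv2.morphologyEx(m2,cv2.MORPH_OPEN,np.ones((3,3)))
    return max(cv2.findContours(m2,0,1)[0],key=cv2.contourArea)
c=blob(cv2.inRange(hsv,(0,0,190),(255,40,255)),(80,175,225,285));e=cv2.fitEllipse(c);print("bottle",e,onz(f,e[0],.165))
c=blob(cv2.inRange(hsv,(0,0,0),(255,255,60)),(190,265,225,285));x,y,w,h=cv2.boundingRect(c)
u=(x+w/2-.5,y+h-.5-w*.5*.97);print(x,y,w,h,"tin",onz(f,u,.165))
wbox(f,cv2.inRange(hsv,(20,30,190),(32,110,255)),(40,270,285,360),.071,"fine")
def sil(img,r):
    h=cv2.cvtColor(img,cv2.COLOR_RGB2HSV);m=cv2.inRange(h,(90,0,110),(130,60,210));return m
cv2.imwrite("pics/j32.png",np.hstack([cv2.imread("pics/t32.png")[60:360,60:460],cv2.imread("pics/s32.png")[60:360,100:500]]))
E
```

```text
pos [ 0.5415 -0.0324  0.2897] yaw 1.7032 shift mm [-1.5 -0.7 -0.3] roll 0.0014 q6 -0.321 gap 0.0703 F [ 0.4  0.5 -0.4] t 69.9
bottle ((254.1571502685547, 129.9700927734375), (38.14872360229492, 38.815372467041016), 168.5290069580078) [[0.53701738 0.00798562 0.165     ]]
236 204 37 46 tin [[ 0.54806392 -0.07496503  0.165     ]]
fine ctr 606.1 -26.5 LxW 139.0 38.1 yaw of long axis vs +y 0.1315
```

View pics/w32.png

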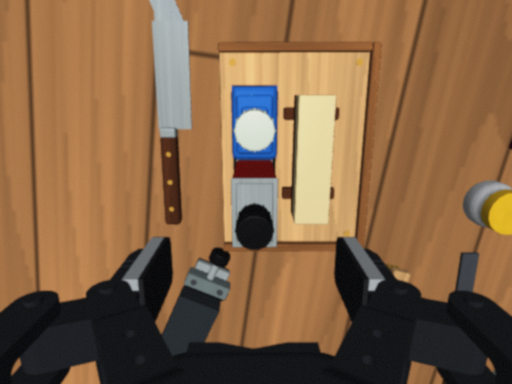

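View pics/j32.png

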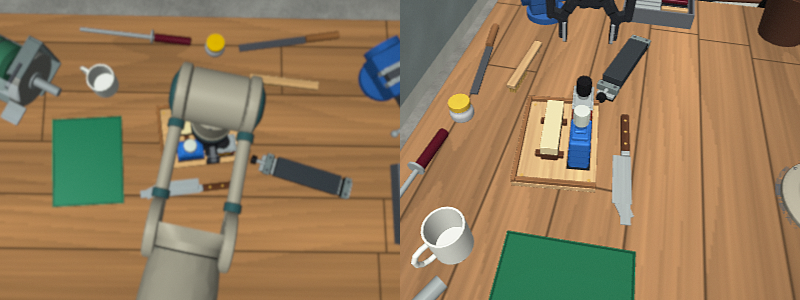

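```bash
python3 - <<'E'
from h import *
print(ctrl.sign_off(),ctrl.observe()["t"])
E
```

```text
the job is handed in; nothing more can be done
the job is handed in; nothing more can be done
```

The job is done and handed in at about 70 s of the 136 s allowed. I moved the tin, the bottle and the fine stone to the mat and laid the coarse stone in the holder. Then I put the fine stone on the slats, cream side up, and stood the tin and the bottle back in their places.

My last checks from the pictures:

- **Coarse stone:** it lies within 1 mm of the middle of the seat, between the jaws, with its yaw matching the holder's to about 0.002 rad. I measured 204 mm between the jaws against the 200 mm given, which I put down to edge picking.
- **Fine stone:** it is within 1 mm of the slat centre, square to the caddy.
- **Tin and bottle:** both are upright, and each is about 1 mm or less from its starting place. I judged their squareness by eye and by keeping the gripper's yaw the same throughout, not by measuring it separately.
- **Knife, mug and brush:** they look unmoved in the pictures, but I did not measure them.

Every placing made contact at the expected height with under 10 N at the wrist, and nothing failed.

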